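# Stack a gear-pump subassembly in a sloping assembly nest and clamp it

### The arm

A 6-joint arm with a two-finger parallel gripper is mounted at the origin on a cart in front of the work surface, level with it; the furniture and walls round the work are solid. World frame = base frame: x ahead of the robot, y to its left, z up, the work surface at z = 0. Lengths are in m, angles in rad, forces in N, time in s.
With the tool pointing down it reaches from about 0.35 to 0.975 m from the base axis. Payload 4.9 kg.
Tool frame: the origin (TCP) lies on the centre line of the jaws, within the pads' length; the fingertips stand manip.tip_reach ahead of it and the grasp point (between the pads) is the TCP (manip.tip_reach is the distance from the TCP to the fingertips, in m); z points along the fingers, y is the line along which they close (so a half turn about z gives the same grasp; the last joint's range is limited). The gripper opens to 85 mm and grips with 20 to 120 N. Pads are 22 mm wide; open, the fingers measure 114 mm over their backs; the gripper's body (76 mm by 85 mm) begins 54 mm behind the grasp point. The pads swing forward as they close: fully open they stand 13 mm farther back than shut.
Start: joints at [-1.248, 0.053, 1.613, -0, 1.476, -0.119], TCP at [0.267, -0.565, 0.25] pointing down, gripper open.
Joint ranges: [-3.01, 3.01], [-1.01, 2.22], [0.06, 2.58], [-1.02, 4.17], [0.09, 2.62], [-3.14, 3.14]. Speed limits (rad/s): [2.57, 2.57, 3.14, 3.14, 3.14, 3.14].

### API

Orientations are given as a unit quaternion [w, x, y, z].
In Python, from plant import manip gives the robot as it stands. The module is installed in compiled form; this text tells all that it offers.
- The arm moves only by the tool move_arm, never from a script. Its argument "rows" is a list of rows, each a list of 7 numbers: the shift along the tool's x, y, z in cm, then the turn, a rotation vector about the tool's x, y, z in degrees, then the opening, from -1 (shut) to 1 (fully open). In form: [[tx, ty, tz, ax, ay, az, jaw], ...]. A call has 1 to 20 rows; each row shifts and turns the commanded pose from where the row before left it, along the tool's axes as they then stand; what a row does not reach is not made up. A row lasts 1/12 s, in which the tool goes at most 41.7 mm and 7.16 degrees, less where a joint would pass 70% of its speed; a pose out of reach is approached as far as the arm can. A call is refused whole if a number of a shift passes 4.17 or a number of a turn 7.16, either way. A call with a gripper value outside its range is refused whole. The fingers move at their own pace and stop on an object; the grip force is fixed at half the most. Time passes only in rows, so rows that do not move let the fingers close. It gives the time, the measured TCP pose, the force, the opening and the grip force at its end, in the units of the state.
- manip.state(): the state, without advancing time (a new reading comes with each control period).
- manip.grab_frame(name): name is "scene" or "top" or "wrist"; returns a dict with "img" (420x560x3 uint8, blue, green, red), "mtx" (3x3 intrinsics, pixels), "k1" (the pictures are not rectified: a ray, as slopes to the right and down, at radius r is drawn at 1 + k1 r^2 times it, then the intrinsics apply), "R" (3x3) and "t" (3): a world point X has camera coordinates R X + t. Camera axes: x right, y down, z forward; pixel columns grow to the right and rows downward; lengths in m; the calibration is good to about 2 mm. A picture is of the moment at which its call begins. There is no depth.
- manip.job_done(): hands the job in; it is judged then, once.
The state is a dict: "time": time; "joint_pos": joint angles; "joint_vel": joint speeds; "joint_efforts": joint torques, N m; "tool_pos": TCP position; "tool_rot": TCP orientation; "contact_force": force on the tool from outside, world axes, zero at the start; "ft_torque": the same for the moment, N m; "gripper_width": opening from 0.0 (shut) to 1.0 (fully open); "grasp_force": force on a finger pad.
Only numpy, scipy, OpenCV 4.12 (cv2) and the standard library are available. Lean on these libraries where they do the work, as an engineer would, in place of code of your own. Each camera call takes 0.05 s, during which the arm holds its last target. There are 200 camera calls.

### The job

Stack the gear pump in the sloping nest, ready for its bolts: first the thick body with its pipe port pointing out of the low front of the nest, then the spacer with its figure-of-eight opening lying the same way as the body's, then the cover with its boss up, each lowered gently, not dropped, until it sits flat and square between the four corner posts. Then swing the clamp bar over and press it down so that its rubber foot holds the cover's boss, and let go of everything. Leave the spray can, the tape measure and the round flange alone.

Things in the scene. Friction and masses are not known exactly. Their poses are not given: they have to be found in the camera images.
- nest: assembly nest, fixed: steel base 158 mm deep and 112 mm wide on the bench, two dark side walls, and on them a grey plate sloping at 30 degrees, low edge to the robot (plate: x -47 to 97, y +-46 mm of nest_pocket). The clamp's cheeks stand at x 62 to 92, y +-10 to +-16, up to z 85 mm of nest_pocket. Origin: on the bench under the pocket centre; x to the nest's back, z up.
- nest_pocket: the pocket. Origin: centre of its floor, 64 mm above the bench; z square to the plate (30 degrees off vertical, leaning to the robot), x up the slope, y level to the left. Four L-shaped corner posts 54 mm high, inner faces at x and y = +-31.5 mm, 8 mm thick, leave a gap 40 mm wide in the middle of every side for fingers and port; their top 8 mm widen by 3.5 mm as a lead-in.
- nest_front (a point): middle of the pocket's low front side on the floor, at x = -31.5 mm of nest_pocket
- spacer_seat (a point): point on the pocket's axis 28 mm above its floor, where the spacer's origin comes to lie
- cover_seat (a point): point on the pocket's axis 38 mm above its floor, where the cover's origin comes to lie
- clamp_hinge (a point): the clamp bar's hinge axis, at x = 75, z = 76 mm of nest_pocket; the axis runs along nest_pocket's y
- clamp_bar (a joint): angle (rad) of the clamp bar: 88 mm long from the hinge, 16 wide, 10 thick about the hinge axis; last 26 mm a black sleeve 20 wide, 14 thick. 0 = closed: parallel to the plate, over the pocket, foot on a full stack. 1.57 = square to the plate. Starts open at 1.75 to 2.0, leaning back; stops 2.15 and -0.15 (no stack). Stiff hinge, 0.22 N m: stays where left, about 3 N at its end moves it.
- clamp_foot: sprung rubber foot (gives up to 4 mm, about 1.5 N per mm), 18 mm diameter, under the clamp bar 75 mm from the hinge; its face lies 12 mm below the bar's middle line, 64 mm above the pocket floor when closed. Origin: on the bar's middle line, 75 mm from the hinge.
- pump_body: pump body, the thickest part: aluminium block 60 x 60 x 28 mm (about 220 g) with a figure-of-eight recess 26 x 46 mm (long way along its y), 20 mm deep, open at the top, and a round pipe port of 18 mm diameter that stands out 14 mm from its -x side, 14 mm above the underside. Origin: centre of the 60 mm square's underside; z up. It starts lying upright on the bench.
- port_end (a point): outer end of the pump body's pipe port, at x = -44, z = 14 mm of pump_body
- pump_spacer: spacer: steel plate 60 x 60 x 10 mm (110 g) with a through opening shaped like a figure of eight, 26 x 46 mm, long way along its y (either way round is right). It starts flat on the bench. Origin: centre of its underside.
- pump_cover: cover: aluminium plate 60 x 60 x 12 mm (about 150 g) without opening, with a solid round boss of 34 mm diameter and 14 mm height on its top. Any of its four square positions is right. It starts flat on the bench, boss up. Origin: centre of its underside.
- spray_can: bystander: standing aerosol can, 58 mm diameter, 222 mm high, to the right of the nest. Origin: centre of its underside.
- tape_rule: bystander: orange and black tape measure standing on its edge, 38 x 82 x 66 mm. Origin: centre of its underside.
- turned_flange: bystander: turned round flange, 56 mm diameter with a hub of 30 mm diameter, 28 mm high in all, no part of this pump. Origin: centre of its underside.
There are look-alikes about, which are no part of the job. What is shaped like the pump_cover but pink or yellow is not meant.

How it is judged:
By the outcome, as a careful person would: the job done as asked, in the order asked, and still so for the second after the job is handed in, with the robot touching nothing.
It also fails if it takes over 72 s, if anything falls off the work surface, if the arm or the gripper's body presses on something with over 40 N, if the wrist force passes 120 N, or if a joint passes its speed limit or range.

## Working session

There is one attempt and no reset: what is moved stays moved. The work goes in short steps, Python scripts to look and compute and a tool call to move; the robot and the scene stay as the last step left them, time stands still between calls to the robot, and variables do not carry over. Pictures are saved under pics/ and viewed, at most 10 in all, crops included, and the job is handed in when it is done.

Besides the shell and the picture viewer there is one more tool, called after "Request:" by a JSON object that holds its "method" and its "body", one argument or row to a line. move_arm: Moves the arm, as the interface text tells. Its arguments: {"type":"object","properties":{"rows":{"type":"array","items":{"type":"array","items":{"type":"number"}}}},"required":["rows"]}

```bash
mkdir -p pics; cat > h.py <<'E'
import numpy as np, cv2, pickle
from scipy.spatial.transform import Rotation as Ro
from plant import manip
def grab(n,f):
    d=manip.grab_frame(n); cv2.imwrite(f'pics/{f}.png',d['img']); pickle.dump(d,open(f'pics/{f}.pkl','wb')); return d
def load(f): return pickle.load(open(f'pics/{f}.pkl','rb'))
def pix2w(d,u,v,z):
    K=np.array(d['mtx']);x=np.array([(u-K[0,2])/K[0,0],(v-K[1,2])/K[1,1]]);s=x.copy()
    for _ in range(20): s=x/(1+d['k1']*(s@s))
    R=np.array(d['R']);t=np.array(d['t']);c=-R.T@t;r=R.T@np.array([s[0],s[1],1]);return c+r*(z-c[2])/r[2]
def w2pix(d,X):
    K=np.array(d['mtx']);p=np.array(d['R'])@np.array(X)+np.array(d['t']);s=p[:2]/p[2];s=s*(1+d['k1']*(s@s));return np.array([K[0,0]*s[0]+K[0,2],K[1,1]*s[1]+K[1,2]])
E
python3 - <<'E'
from h import *
a=grab('scene','s0');b=grab('top','t0')
cv2.imwrite('pics/s0b.png',cv2.resize(a['img'],(800,600),interpolation=3));cv2.imwrite('pics/t0b.png',cv2.resize(b['img'],(800,600),interpolation=3))
for d in(a,b): print(-np.array(d['R']).T@d['t'],np.array(d['R'])[2],d['mtx'][0],d['k1'])
s=manip.state();print(s,manip.tip_reach)
E
```

```text
[-0.30479936  1.03353415  1.03365408] [ 0.50331235 -0.62165683 -0.60018286] [512.67981732   0.         268.68355878] -0.1962917672309329
[0.22733228 0.04802218 1.417794  ] [ 0.19951309  0.01524846 -0.97977651] [495.41021004   0.         283.74013857] -0.12154393619632006
{'time': 0.1, 'joint_pos': array([-1.24799275e+00,  5.32754216e-02,  1.61418169e+00, -1.23994952e-05,
        1.47600379e+00, -1.19003283e-01]), 'joint_vel': array([ 4.49271683e-05, -1.33465376e-03, -3.04395593e-03, -9.02002898e-04,
       -1.01512544e-03,  1.37016220e-03]), 'joint_efforts': array([ 7.02065045e-04, -3.94903135e+01, -3.71362531e+01, -1.23025820e-04,
        3.88304237e-03, -6.10590831e-06]), 'tool_pos': array([ 0.26705645, -0.56447396,  0.24918056]), 'tool_rot': array([-9.28650944e-04,  9.75699340e-01,  2.19111671e-01, -1.01162110e-04]), 'contact_force': array([0.15862043, 0.96682151, 0.22968416]), 'ft_torque': array([-0.01025899, -0.03893181, -0.05564893]), 'grasp_force': 0.0, 'gripper_width': 0.99948089698109} 0.019
```

View pics/s0b.png

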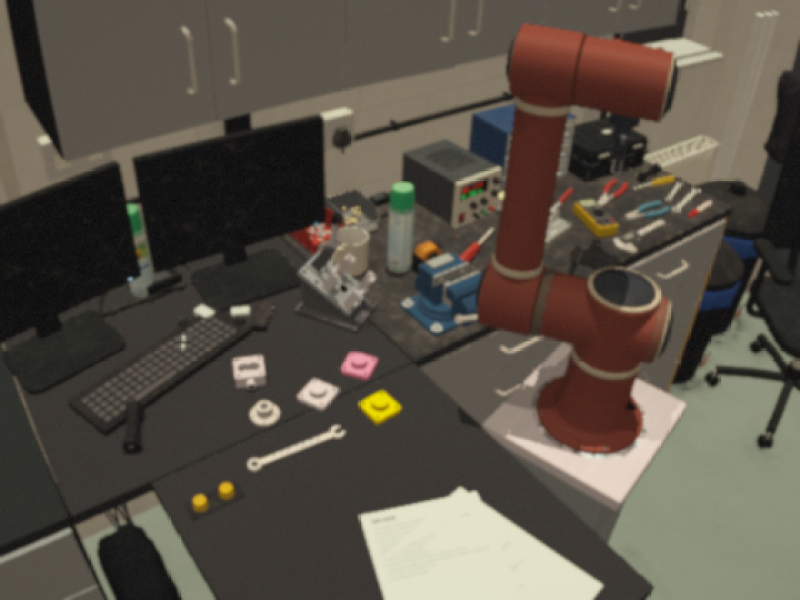

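View pics/t0b.png

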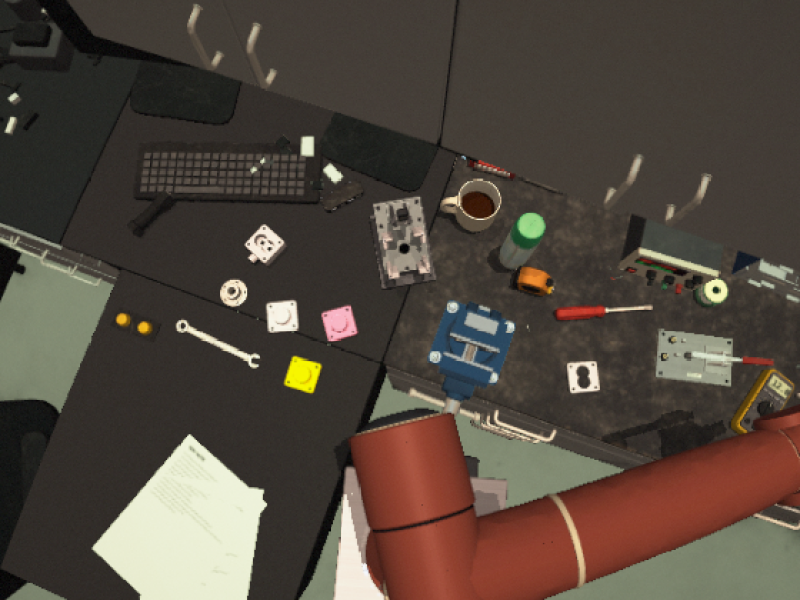

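The top view (800x600) shows the thick body at (265,244) with its port toward lower left, the nest at (402,241), and the spacer with figure-of-eight at (583,377). Cover candidates are white (282,316), pink (340,323) and yellow (303,374). The round flange at (233,292) is a bystander. By the description, the white square is the cover, and I'll check it in a close crop.

```bash
python3 - <<'E'
from h import *
im=load('t0')['img']
def c(u,v,w,h): return cv2.resize(im[v-h//2:v+h//2,u-w//2:u+w//2],(400,300),interpolation=cv2.INTER_CUBIC)
a=np.vstack([np.hstack([c(185,171,48,36),c(197,221,48,36)]),np.hstack([c(408,264,48,36),c(281,169,96,72)])])
cv2.imwrite('pics/c0.png',a)
E
```

```text
(no output)
```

View pics/c0.png

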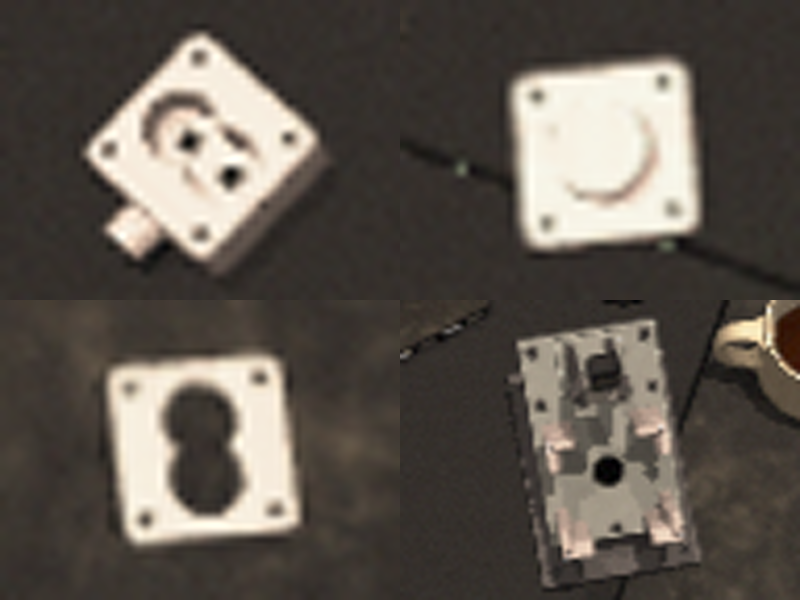

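The close crop confirms the choice. The white part has a solid boss and no opening, so it is the cover. The body's port points lower left, the spacer has the figure-of-eight, and the nest's centre hole is at crop (608,470).

```bash
cat >> h.py <<'E'
def crop2o(pts,u,v,s,w,h): return [(u-w//2+(x+.5)/s-.5, v-h//2+(y+.5)/s-.5) for x,y in pts]
def plan(p,q,P,Q):
    'shift in tool frame (cm), turn (deg rotvec)'
    A=Ro.from_quat(q,scalar_first=True);B=Ro.from_quat(Q,scalar_first=True)
    return A.inv().apply(np.array(P)-p)*100,np.degrees((A.inv()*B).as_rotvec())
E
python3 - <<'E'
from h import *
from scipy.optimize import least_squares
d=load('t0')
def part(n,pts,u,v,z):
    W=np.array([pix2w(d,a,b,z)[:2] for a,b in crop2o(pts,u,v,25/3,48,36)])
    c=W.mean(0);an=[np.degrees(np.arctan2(*(W[(i+1)%4]-W[i])[::-1])) for i in range(4)]
    print(n,c.round(4),np.round(an,1),np.linalg.norm(W-np.roll(W,1,0),axis=1).round(4))
part('body',[(199,57),(289,138),(201,233),(109,149)],185,171,.028)
print('port',pix2w(d,*crop2o([(118,238)],185,171,25/3,48,36)[0],.016))
part('cover',[(137,95),(262,82),(273,208),(146,222)],197,221,.012)
part('spacer',[(129,88),(260,77),(276,210),(146,218)],408,264,.010)
px=np.array(crop2o([(208,170),(118,40),(255,20)],281,169,25/6,96,72))
L=np.array([[0,0,0],[.097,.046,0],[.097,-.046,0]])
def pr(p):
    M=Ro.from_euler('z',p[2])*Ro.from_euler('y',-30,degrees=True)
    return np.array([w2pix(d,M.apply(l)+[p[0],p[1],.064]) for l in L])
r=least_squares(lambda p:(pr(p)-px).ravel(),[.6,0,0]);print('nest',r.x,r.fun.round(2))
for n,u,v in[('can',530,225),('tape',535,280)]: print(n,pix2w(d,u*.7,v*.7,.2 if n=='can' else .066))
d['img']=None
E
```

```text
body [0.58   0.3658] [-127.1  143.8   52.8  -37.6] [0.0451 0.0444 0.0452 0.0455]
port [0.54677086 0.39312027 0.016     ]
cover [0.4361 0.3142] [ -79.2 -168.6  101.2   10.8] [0.0448 0.0438 0.0445 0.0443]
spacer [ 0.3632 -0.2983] [ -80.9 -170.9   97.7   10. ] [0.0447 0.046  0.0458 0.0453]
nest [0.58316095 0.07957742 0.24375197] [-0.17 -0.08  0.09  0.18  0.07 -0.1 ]
can [ 0.60837877 -0.14690532  0.2       ]
tape [ 0.53887796 -0.18324504  0.066     ]
```

Nest at (0.583, 0.080) with yaw 14°. Body at (0.580, 0.366), yaw about -37°. First move is to the midway point over the front.

Request:
{"method": "move_arm", "body": {
  "rows": [
    [2.7, -3, -0.2, 0, 0, 0, 0.6],
    [2.7, -3, -0.2, 0, 0, 0, 0.6],
    [2.7, -3, -0.2, 0, 0, 0, 0.6],
    [2.7, -3, -0.2, 0, 0, 0, 0.6],
    [2.7, -3, -0.2, 0, 0, 0, 0.6],
    [2.7, -3, -0.2, 0, 0, 0, 0.6],
    [2.7, -3, -0.2, 0, 0, 0, 0.6],
    [2.7, -3, -0.2, 0, 0, 0, 0.6],
    [2.7, -3, -0.2, 0, 0, 0, 0.6],
    [2.7, -3, -0.2, 0, 0, 0, 0.6],
    [2.7, -3, -0.2, 0, 0, 0, 0.6],
    [2.7, -3, -0.2, 0, 0, 0, 0.6],
    [2.7, -3, -0.2, 0, 0, 0, 0.6],
    [2.7, -3, -0.2, 0, 0, 0, 0.6],
    [2.7, -3, -0.2, 0, 0, 0, 0.6],
    [2.7, -3, -0.2, 0, 0, 0, 0.6],
    [0, 0, 0, 0, 0, 7, 0.6],
    [0, 0, 0, 0, 0, 7, 0.6],
    [0, 0, 0, 0, 0, 7, 0.6],
    [0, 0, 0, 0, 0, 7, 0.6]
  ]
}}

```text
time: 1.77
tool_pos: [0.4522, 0.0543, 0.2817]
tool_rot: [-0.0, 1.0, -0.026, -0.001]
contact_force: [-0.1, 0.0, -0.1]
gripper_width: 0.799
grasp_force: 0.0
```

Request:
{"method": "move_arm", "body": {
  "rows": [
    [1.25, -3.55, 0.9, 0, 0, 0, 0.6],
    [1.25, -3.55, 0.9, 0, 0, 0, 0.6],
    [1.25, -3.55, 0.9, 0, 0, 0, 0.6],
    [1.25, -3.55, 0.9, 0, 0, 0, 0.6],
    [1.25, -3.55, 0.9, 0, 0, 0, 0.6],
    [1.25, -3.55, 0.9, 0, 0, 0, 0.6],
    [1.25, -3.55, 0.9, 0, 0, 0, 0.6],
    [1.25, -3.55, 0.9, 0, 0, 0, 0.6],
    [1.25, -3.55, 0.9, 0, 0, 0, 0.6],
    [0, 0, 0, 0, 0, 6.8, 0.6],
    [0, 0, 0, 0, 0, 6.8, 0.6],
    [0, 0, 0, 0, 0, 6.8, 0.6],
    [0, 0, 0, 0, 0, 6.8, 0.6],
    [0, 0, 0, 0, 0, 6.8, 0.6],
    [0, 0, 0, 0, 0, 0, 0.6]
  ]
}}

```text
time: 3.02
tool_pos: [0.5795, 0.3674, 0.2004]
tool_rot: [0.0, 0.949, -0.316, -0.0]
contact_force: [-0.5, 0.4, 0.2]
gripper_width: 0.802
grasp_force: 0.0
```

```bash
python3 - <<'E'
from h import *
d=grab('wrist','w1')
s=manip.state();print(s['tool_pos'],s['tool_rot'],-np.array(d['R']).T@d['t'])
print(w2pix(d,[.58,.3658,.028]),w2pix(d,s['tool_pos']))
cv2.imwrite('pics/w1b.png',cv2.resize(d['img'],(800,600),interpolation=3))
E
```

```text
[0.57956981 0.36742452 0.20056673] [ 4.03907329e-04  9.49575033e-01 -3.13539318e-01 -4.34794140e-04] [0.64419037 0.31976585 0.32320456]
[281.12095357 185.66358325] [280.80370406 300.76190929]
```

View pics/w1b.png

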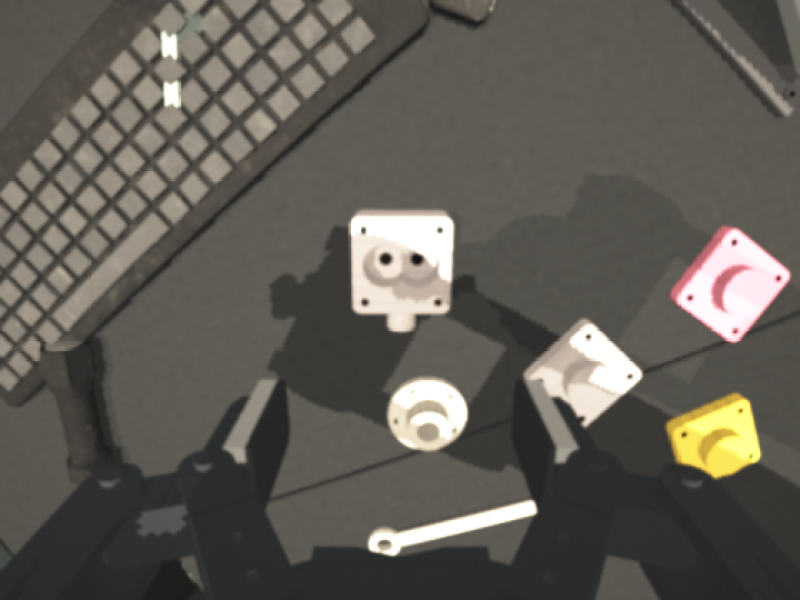

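The body's screw holes centre at (401,265), which agrees with the prediction to 0.5 px, and the port points down in the image, in line with tool x. Descending to grasp.

Request:
{"method": "move_arm", "body": {
  "rows": [
    [0.1, 0.1, 3.5, 0, 0, 0, 0.6],
    [0, 0, 3.5, 0, 0, 0, 0.6],
    [0, 0, 3.5, 0, 0, 0, 0.6],
    [0, 0, 3, 0, 0, 0, 0.6],
    [0, 0, 2, 0, 0, 0, 0.6],
    [0, 0, 1.2, 0, 0, 0, 0.6],
    [0, 0, 0.9, 0, 0, 0, 0.6],
    [0, 0, 0, 0, 0, 0, 0.6],
    [0, 0, 0, 0, 0, 0, 0.2],
    [0, 0, 0, 0, 0, 0, 0.2],
    [0, 0, 0, 0, 0, 0, 0.2],
    [0, 0, 0, 0, 0, 0, 0.2],
    [0, 0, 0, 0, 0, 0, -1],
    [0, 0, 0, 0, 0, 0, -1],
    [0, 0, 0, 0, 0, 0, -1]
  ]
}}

```text
time: 4.32
tool_pos: [0.5806, 0.3664, 0.0264]
tool_rot: [-0.001, 0.949, -0.315, 0.001]
contact_force: [-0.2, 0.5, 2.4]
gripper_width: 0.688
grasp_force: 67.8
```

```bash
python3 - <<'E'
from h import *
s=manip.state();print(s['tool_pos'],s['tool_rot'],s['joint_pos'],s['gripper_width'],s['grasp_force'])
E
```

```text
[0.58064113 0.36642938 0.02637685] [-5.02374062e-04  9.49210877e-01 -3.14639749e-01  5.34594722e-04] [ 4.54688163e-01  4.06771552e-01  1.59692935e+00 -3.30399012e-05
  1.13642485e+00  2.66565276e+00] 0.6875611916550849 67.83398509025574
```

Request:
{"method": "move_arm", "body": {
  "rows": [
    [0, 0, -1.5, 0, 0, 0, -1],
    [0, 0, -3.5, 0, 0, 0, -1],
    [0, 0, -4, 0, 0, -6.4, -1],
    [0, 0, -4, 0, 0, -6.4, -1],
    [0, 0, -4, 0, 0, -6.4, -1],
    [0, 0, -3, 0, 0, -6.4, -1],
    [0, 0, 0, 0, 0, -6.4, -1],
    [0, 0, 0, 0, 0, -6.4, -1],
    [0, 0, 0, 0, 0, -6.4, -1],
    [0, 0, 0, 0, 0, -6.4, -1],
    [-1.9, 3.4, 0, 0, 0, 0, -1],
    [-1.9, 3.4, 0, 0, 0, 0, -1],
    [-1.9, 3.4, 0, 0, 0, 0, -1],
    [-1.9, 3.4, 0, 0, 0, 0, -1],
    [-1.9, 3.4, 0, 0, 0, 0, -1],
    [-1.9, 3.4, 0, 0, 0, 0, -1],
    [-1.9, 3.4, 0, 0, 0, 0, -1],
    [-1.9, 3.4, 0, 0, 0, 0, -1]
  ]
}}

```text
time: 5.82
tool_pos: [0.5, 0.0632, 0.2258]
tool_rot: [0.0, 0.992, 0.127, 0.0]
contact_force: [1.0, -0.5, -1.7]
gripper_width: 0.684
grasp_force: 67.4
```

Request:
{"method": "move_arm", "body": {
  "rows": [
    [0, 0, 0, 0, 6, 0, -1],
    [0, 0, 0, 0, 6, 0, -1],
    [0, 0, 0, 0, 6, 0, -1],
    [0, 0, 0, 0, 6, 0, -1],
    [0, 0, 0, 0, 6, 0, -1],
    [0, 0, 0, 0, 0, 0, -1]
  ]
}}

```text
time: 6.32
tool_pos: [0.4975, 0.0645, 0.2217]
tool_rot: [-0.033, 0.959, 0.122, 0.255]
contact_force: [-1.4, 0.0, -2.9]
gripper_width: 0.682
grasp_force: 67.4
```

```bash
cat >> h.py <<'E'
N=np.array([.5832,.0796,.064]);YAW=.2438
def pk():
    return Ro.from_euler('z',YAW)*Ro.from_euler('y',-30,degrees=True)
FL=Ro.from_euler('x',180,degrees=True)
def rel(s=None):
    s=s or manip.state();M=pk()
    return M.inv().apply(s['tool_pos']-N)*100,np.degrees((FL.inv()*M.inv()*Ro.from_quat(s['tool_rot'],scalar_first=True)).as_rotvec())
def goto(l,s=None):
    'shift/turn in tool axes to reach pocket coords l (m), square'
    s=s or manip.state();M=pk()
    return plan(s['tool_pos'],s['tool_rot'],N+M.apply(l),(M*FL).as_quat(scalar_first=True))
E
python3 - <<'E'
from h import *
d=grab('wrist','w2');print(rel(),goto([0,0,.12]),manip.state()['joint_pos'])
im=cv2.resize(d['img'],(800,600),interpolation=3);M=pk()
for a in(-1,1):
  for b in(-1,1):
    for z in (0,.054):
      for l in([a*.0395,b*.0395,z],[a*.0395,b*.02,z],[a*.02,b*.0395,z]):
        u=(w2pix(d,N+M.apply(l))+.5)/.7-.5
        cv2.circle(im,tuple(np.int32(u.round())),3,(0,0,255) if z else (0,255,0),1)
for b in(-1,1):
  for x in(-.047,.097):
    cv2.circle(im,tuple(np.int32(((w2pix(d,N+M.apply([x,b*.046,0]))+.5)/.7-.5).round())),4,(255,0,0),1)
cv2.imwrite('pics/w2b.png',im)
E
```

```text
(array([ 0.55066856,  0.56907681, 18.0817586 ]), array([ 0.28802079, -0.2277721 , -0.40676396])) (array([-0.53062767,  0.59580925,  6.08097999]), array([-0.28802079,  0.2277721 ,  0.40676396])) [-0.11389074 -0.5763549   2.2303544   0.21274855  1.00760841  1.13486628]
```

View pics/w2b.png

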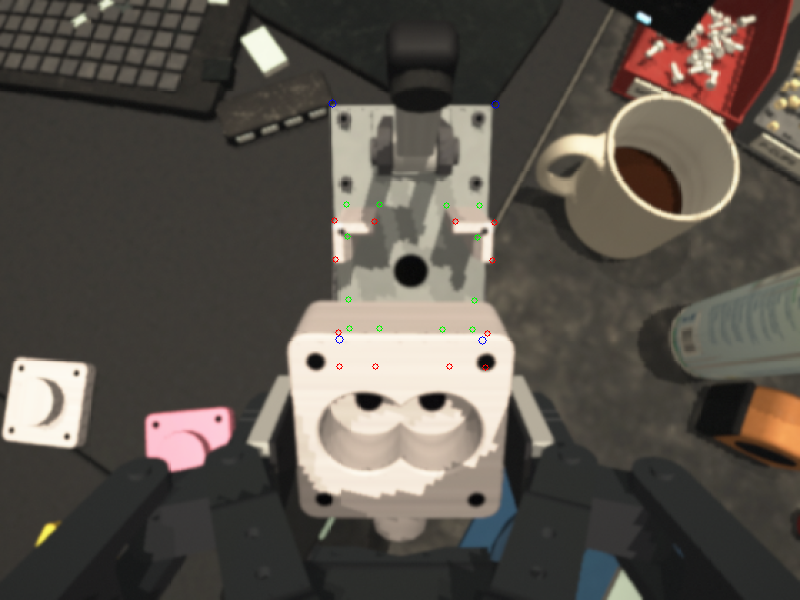

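The overlay of predicted posts and plate corners matches the picture to about 1 px: post corners (334,221) and (495,222), plate corners (332,104) and (495,104). Next I check how the body sits in the jaws.

```bash
cat >> h.py <<'E'
def held(d,s,px,z,half=.0225):
    'px: hole pixels in 800-view order (+x left..), solve part offset dx,dy,rot in tool frame at tool z'
    from scipy.optimize import least_squares
    T=Ro.from_quat(s['tool_rot'],scalar_first=True)
    H=np.array([[half,half,0],[half,-half,0],[-half,-half,0],[-half,half,0]])
    px=(np.array(px)+.5)*.7-.5
    def f(p):
        L=Ro.from_euler('z',p[2]).apply(H)+[p[0],p[1],p[3]]
        return np.concatenate([(np.array([w2pix(d,s['tool_pos']+T.apply(l)) for l in L])-px).ravel()])
    r=least_squares(f,[0,0,0,z]);return r.x*1000,r.fun.round(1)
E
python3 - <<'E'
from h import *
s=manip.state();d=load('w2')
print([((w2pix(d,s['tool_pos']+Ro.from_quat(s['tool_rot'],scalar_first=True).apply(l))+.5)/.7).round() for l in([.0225,.0225,-.0016],[.0225,-.0225,-.0016])])
for o in([(486,361),(316,361),(324,499),(477,499)],[(316,361),(486,361),(477,499),(324,499)]): print(held(d,s,o,-.0016))
print(rel(),goto([0,0,.095]))
E
```

```text
[array([489., 354.]), array([315., 354.])]
(array([-2.88838483, -0.24866858,  2.52357061, -0.35734445]), array([ 0.2,  0.2, -0.3, -0. ,  0.2, -0.1, -0.1, -0. ]))
(array([-4.37612514e+02,  3.16284211e-01,  3.12907122e+03,  6.63757624e+02]), array([ 50.7,  56.5, -50.8,  56.3, -44.6, -55.4,  44.8, -55.2]))
(array([ 0.55066856,  0.56907681, 18.0817586 ]), array([ 0.28802079, -0.2277721 , -0.40676396])) (array([-0.520734  ,  0.60841162,  8.58092865]), array([-0.28802079,  0.2277721 ,  0.40676396]))
```

Request:
{"method": "move_arm", "body": {
  "rows": [
    [-0.1, 0.2, 1, -0.3, 0.2, 0.4, -1],
    [-0.1, 0.2, 2.5, 0, 0, 0, -1],
    [-0.1, 0.2, 2.5, 0, 0, 0, -1],
    [-0.1, 0, 2, 0, 0, 0, -1],
    [0, 0, 1, 0, 0, 0, -1],
    [0, 0, 0, 0, 0, 0, -1],
    [0, 0, 0, 0, 0, 0, -1]
  ]
}}

```text
time: 6.95
tool_pos: [0.5437, 0.0693, 0.1457]
tool_rot: [-0.031, 0.958, 0.118, 0.258]
contact_force: [-0.7, -0.4, -0.4]
gripper_width: 0.683
grasp_force: 67.3
```

```bash
python3 - <<'E'
from h import *
d=grab('wrist','w3');s=manip.state();print(rel(),s['contact_force'])
im=cv2.resize(d['img'],(800,600),interpolation=3);M=pk()
for b in(-1,1):
  for l in([.0395,b*.0395,.054],[.0395,b*.02,.054],[.035,b*.02,.054]):
    cv2.circle(im,tuple(np.int32(((w2pix(d,N+M.apply(l))+.5)/.7-.5).round())),3,(0,0,255),1)
T=Ro.from_quat(s['tool_rot'],scalar_first=True)
for o,c in((0,(0,255,0)),(-.003,(255,0,0))):
 for l in([.0225,.0225],[.0225,-.0225],[-.0225,.0225],[-.0225,-.0225]):
  cv2.circle(im,tuple(np.int32(((w2pix(d,s['tool_pos']+T.apply([l[0]+o,l[1],-.0016]))+.5)/.7-.5).round())),4,c,1)
cv2.imwrite('pics/w3b.png',im)
E
```

```text
(array([ 0.62597526, -0.07247385,  9.1876105 ]), array([-0.02426612,  0.19691074, -0.1082907 ])) [-0.09225172 -0.18914543 -1.32317745]
```

View pics/w3b.png

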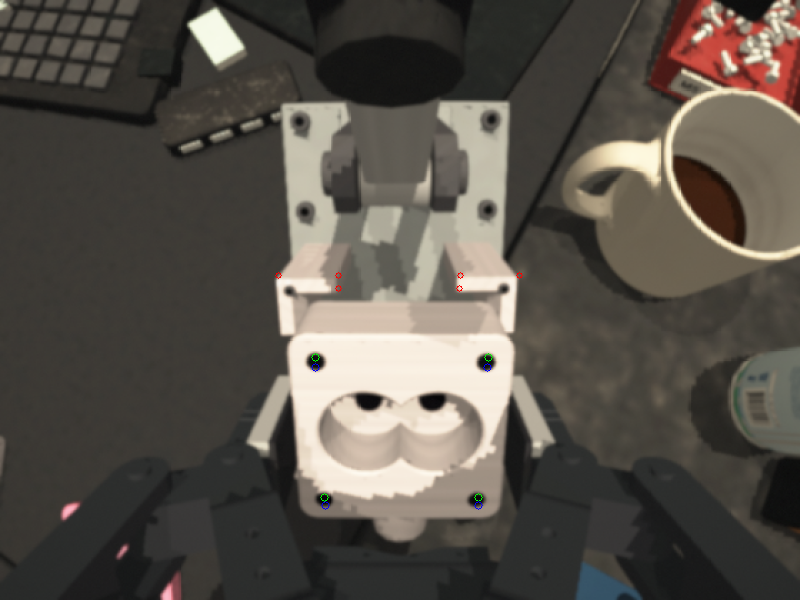

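The holes at (316,361) and (487,361) put the body about 1 mm toward -x from the TCP. The posts match the overlay. Correcting x by -5 mm.

Request:
{"method": "move_arm", "body": {
  "rows": [
    [-0.25, -0.05, 0, 0, -0.2, 0.1, -1],
    [-0.25, 0, 0, 0, 0, 0, -1],
    [0, 0, 0, 0, 0, 0, -1],
    [0, 0, 0, 0, 0, 0, -1]
  ]
}}

```text
time: 7.33
tool_pos: [0.5387, 0.0683, 0.1436]
tool_rot: [-0.031, 0.959, 0.117, 0.257]
contact_force: [-0.7, 0.8, -1.6]
gripper_width: 0.687
grasp_force: 67.3
```

```bash
python3 - <<'E'
from h import *
s=manip.state();print(rel(),s['contact_force'])
E
```

```text
(array([ 5.42395041e-03, -1.85141536e-02,  9.18618650e+00]), array([-0.04631892,  0.0459826 ,  0.02260689])) [-0.67702109  0.80877931 -1.63917323]
```

Request:
{"method": "move_arm", "body": {
  "rows": [
    [0.1, 0, 0.5, 0, 0, 0, -1],
    [0, 0, 0.8, 0, 0, 0, -1],
    [0, 0, 0.8, 0, 0, 0, -1],
    [0, 0, 0.8, 0, 0, 0, -1],
    [0, 0, 0.8, 0, 0, 0, -1],
    [0, 0, 0, 0, 0, 0, -1]
  ]
}}

```text
time: 7.83
tool_pos: [0.5572, 0.0733, 0.109]
tool_rot: [-0.032, 0.959, 0.117, 0.255]
contact_force: [-0.1, 0.9, -1.5]
gripper_width: 0.683
grasp_force: 67.4
```

```bash
python3 - <<'E'
from h import *
s=manip.state();print(rel(),s['contact_force'],s['ft_torque'])
E
```

```text
(array([-0.06376486,  0.01316284,  5.23728021]), array([ 0.02227411, -0.16395802,  0.04967329])) [-0.06253151  0.8722697  -1.50306595] [-0.07563688  0.35030261  0.03752196]
```

Request:
{"method": "move_arm", "body": {
  "rows": [
    [0.05, 0, 0.5, 0, 0, 0, -1],
    [0, 0, 0.5, 0, 0, 0, -1],
    [0, 0, 0.5, 0, 0, 0, -1],
    [0, 0, 0.4, 0, 0, 0, -1],
    [0, 0, 0.25, 0, 0, 0, -1],
    [0, 0, 0.15, 0, 0, 0, -1],
    [0, 0, 0, 0, 0, 0, -1]
  ]
}}

```text
time: 8.42
tool_pos: [0.5692, 0.076, 0.0915]
tool_rot: [-0.031, 0.959, 0.117, 0.257]
contact_force: [0.3, 0.9, -2.3]
gripper_width: 0.691
grasp_force: 67.4
```

```bash
python3 - <<'E'
from h import *
s=manip.state();print(rel(),s['contact_force'],s['ft_torque'])
E
```

```text
(array([ 0.11873657, -0.01498548,  3.1048881 ]), array([-0.02074203, -0.01984179,  0.03505993])) [ 0.33165489  0.92536413 -2.29363406] [-0.11468659  0.35244159  0.01295496]
```

Request:
{"method": "move_arm", "body": {
  "rows": [
    [0, 0, 0.15, 0, 0, 0, -1],
    [0, 0, 0.1, 0, 0, 0, -1],
    [0, 0, 0.1, 0, 0, 0, -1],
    [0, 0, 0, 0, 0, 0, -1],
    [0, 0, 0, 0, 0, 0, -1]
  ]
}}

```text
time: 8.83
tool_pos: [0.5709, 0.0764, 0.0888]
tool_rot: [-0.031, 0.959, 0.117, 0.257]
contact_force: [-0.2, -0.1, -2.4]
gripper_width: 0.683
grasp_force: 67.4
```

Request:
{"method": "move_arm", "body": {
  "rows": [
    [0, 0, 0.1, 0, 0, 0, -1],
    [0, 0, 0, 0, 0, 0, -1],
    [0, 0, 0, 0, 0, 0, -1]
  ]
}}

```text
time: 9.08
tool_pos: [0.5713, 0.0765, 0.088]
tool_rot: [-0.031, 0.959, 0.117, 0.257]
contact_force: [-3.4, -1.0, -0.0]
gripper_width: 0.683
grasp_force: 67.7
```

```bash
python3 - <<'E'
from h import *
s=manip.state();print(rel(),pk().inv().apply(s['contact_force']),s['ft_torque'])
E
```

```text
(array([ 0.13320352, -0.0163434 ,  2.69167818]), array([-0.02485238, -0.00758612,  0.02059779])) [-3.06088972 -0.12147249  1.76087791] [-0.11208851  0.54910691  0.07499006]
```

Request:
{"method": "move_arm", "body": {
  "rows": [
    [0, 0, 0.1, 0, 0, 0, -1],
    [0, 0, 0, 0, 0, 0, -1],
    [0, 0, 0, 0, 0, 0, 0.45],
    [0, 0, 0, 0, 0, 0, 0.6],
    [0, 0, 0, 0, 0, 0, 0.6],
    [0, 0, 0, 0, 0, 0, 0.6],
    [0, 0, -0.8, 0, 0, 0, 0.6],
    [0, 0, -2, 0, 0, 0, 0.6],
    [0, 0, -3.5, 0, 0, 0, 0.6],
    [0, 0, -3.5, 0, 0, 0, 0.6],
    [0, 0, 0, 0, 0, 0, 0.6]
  ]
}}

```text
time: 10.0
tool_pos: [0.5264, 0.0643, 0.1811]
tool_rot: [-0.03, 0.957, 0.117, 0.264]
contact_force: [0.7, -0.5, 1.6]
gripper_width: 0.8
grasp_force: 0.0
```

```bash
python3 - <<'E'
from h import *
d=grab('wrist','w4');s=manip.state();print(rel(),s['contact_force'],s['joint_pos'])
im=cv2.resize(d['img'],(800,600),interpolation=3);M=pk()
for a in(-1,1):
 for b in(-1,1):
  cv2.circle(im,tuple(np.int32(((w2pix(d,N+M.apply([a*.0225,b*.0225,.028]))+.5)/.7-.5).round())),3,(0,0,255),1)
  cv2.circle(im,tuple(np.int32(((w2pix(d,N+M.apply([a*.03,b*.03,.028]))+.5)/.7-.5).round())),3,(0,255,0),1)
cv2.imwrite('pics/w4b.png',im)
E
```

```text
(array([ 0.5896338 , -0.09807783, 12.84682714]), array([-0.22517545,  0.59269551, -0.04934579])) [0.53083058 0.37875536 0.4253051 ] [-0.1034528  -0.44988891  2.22858877  0.22423674  0.86685056  1.12154941]
```

View pics/w4b.png

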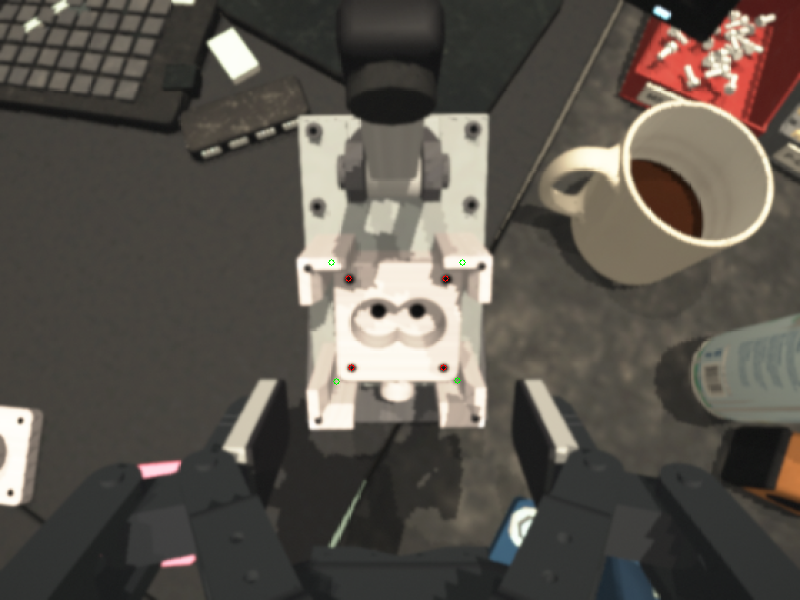

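The body is fully seated: the holes lie exactly on the predicted marks (348,279), (446,279), (352,368), (443,368), and the port points out of the front. Now for the spacer.

Request:
{"method": "move_arm", "body": {
  "rows": [
    [0, 0, -4, 0, 0, 0, 0.6],
    [0, 0, -4, 0, 0, 0, 0.6],
    [0, 0, -4, 0, 0, 0, 0.6],
    [0, 0, 0, 0, -6.1, 0, 0.6],
    [0, 0, 0, 0, -6.1, 0, 0.6],
    [0, 0, 0, 0, -6.1, 0, 0.6],
    [0, 0, 0, 0, -6.1, 0, 0.6],
    [0, 0, 0, 0, -6.1, 0, 0.6],
    [0, 0, 0, 0, 0, -7.1, 0.6],
    [0, 0, 0, 0, 0, -7.1, 0.6],
    [0, 0, 0, 0, 0, -7.1, 0.6],
    [0, 0, 0, 0, 0, -7.1, 0.6],
    [0, 0, 0, 0, 0, -7.1, 0.6],
    [0, 0, 0, 0, 0, -7.1, 0.6],
    [0, 0, 0, 0, 0, -7.1, 0.6],
    [0, 0, 0, 0, 0, -7.1, 0.6],
    [0, 0, 0, 0, 0, -7.1, 0.6],
    [0, 0, 0, 0, 0, -7.1, 0.6],
    [0, 0, 0, 0, 0, -7.1, 0.6],
    [0, 0, 0, 0, 0, -7.1, 0.6]
  ]
}}

```text
time: 11.72
tool_pos: [0.4658, 0.0505, 0.2746]
tool_rot: [-0.003, 0.646, 0.763, -0.004]
contact_force: [-0.6, 0.2, -0.5]
gripper_width: 0.802
grasp_force: 0.0
```

Request:
{"method": "move_arm", "body": {
  "rows": [
    [-3.3, -1.6, 0.3, 0, 0, 0, 0.6],
    [-3.3, -1.6, 0.3, 0, 0, 0, 0.6],
    [-3.3, -1.6, 0.3, 0, 0, 0, 0.6],
    [-3.3, -1.6, 0.3, 0, 0, 0, 0.6],
    [-3.3, -1.6, 0.3, 0, 0, 0, 0.6],
    [-3.3, -1.6, 1, 0, 0, 0, 0.6],
    [-3.3, -1.6, 1, 0, 0, 0, 0.6],
    [-3.3, -1.6, 1, 0, 0, 0, 0.6],
    [-3.3, -1.6, 1.5, 0, 0, 0, 0.6],
    [-3.3, -1.6, 1.5, 0, 0, 0, 0.6],
    [0, 0, 0, 0, 0, 0, 0.6],
    [0, 0, 0, 0, 0, 0, 0.6]
  ]
}}

```text
time: 12.72
tool_pos: [0.3584, -0.3015, 0.2002]
tool_rot: [-0.005, 0.65, 0.76, -0.003]
contact_force: [0.1, 0.7, 0.3]
gripper_width: 0.796
grasp_force: 0.0
```

```bash
cat >> h.py <<'E'
def down(P,yawdeg,s=None):
    s=s or manip.state()
    return plan(s['tool_pos'],s['tool_rot'],P,(Ro.from_euler('z',yawdeg,degrees=True)*FL).as_quat(scalar_first=True))
E
python3 - <<'E'
from h import *
d=grab('wrist','w5');s=manip.state();print(s['tool_pos'],s['joint_pos'],down([.3632,-.2983,.021],99))
im=cv2.resize(d['img'],(800,600),interpolation=3)
Q=Ro.from_euler('z',9,degrees=True)
for a in(-1,1):
 for b in(-1,1):
  cv2.circle(im,tuple(np.int32(((w2pix(d,np.array([.3632,-.2983,.01])+Q.apply([a*.0225,b*.0225,0]))+.5)/.7-.5).round())),3,(0,0,255),1)
cv2.imwrite('pics/w5b.png',im)
E
```

```text
[ 0.35929611 -0.30088733  0.20123453] [-0.85203134 -0.29627044  2.01423699 -0.00739617  1.43034663 -1.00877734] (array([ 0.16188765,  0.6023432 , 18.01874547]), array([-0.56006218, -0.10242642,  0.04161708]))
```

View pics/w5b.png

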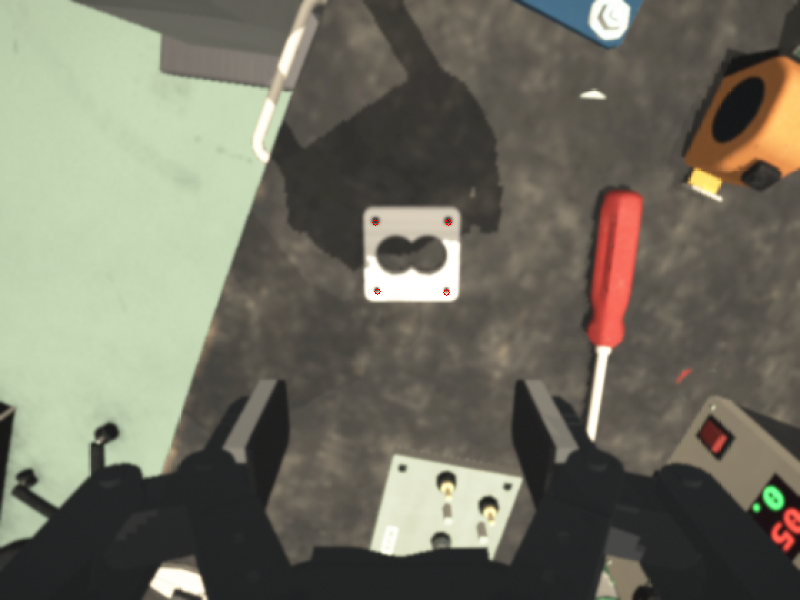

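The spacer's holes, (376,221), (448,221), (377,291), (446,291), lie on the predicted marks. Descending and feeling for the bench with the jaws nearly closed.

Request:
{"method": "move_arm", "body": {
  "rows": [
    [0.1, 0.3, 3.5, -0.5, 0, 0, 0.6],
    [0.05, 0.3, 3.5, 0, 0, 0, 0.6],
    [0, 0, 3.5, 0, 0, 0, 0.6],
    [0, 0, 3.5, 0, 0, 0, 0.6],
    [0, 0, 2, 0, 0, 0, 0.6],
    [0, 0, 1, 0, 0, 0, 0.5],
    [0, 0, 0.2, 0, 0, 0, 0.5],
    [0, 0, 0, 0, 0, 0, 0.5],
    [0, 0, 0, 0, 0, 0, 0.5]
  ]
}}

```text
time: 13.52
tool_pos: [0.3666, -0.2996, 0.0325]
tool_rot: [0.002, 0.648, 0.761, -0.0]
contact_force: [1.0, 0.3, 0.9]
gripper_width: 0.755
grasp_force: 0.0
```

```bash
python3 - <<'E'
from h import *
s=manip.state();print(s['tool_pos'],s['contact_force'],s['gripper_width'],down([.3632,-.2983,.021],99))
E
```

```text
[ 0.36664084 -0.29959336  0.0324646 ] [0.95236395 0.31816009 0.91050182] 0.7545000761953423 (array([ 0.18700227, -0.3213447 ,  1.14510225]), array([0.11596425, 0.22040587, 0.18312859]))
```

Request:
{"method": "move_arm", "body": {
  "rows": [
    [0.1, -0.2, 0.4, 0.1, 0.2, 0.2, 0.45],
    [0.1, -0.1, 0.4, 0, 0, 0, 0.45],
    [0, 0, 0, 0, 0, 0, 0.45],
    [0, 0, 0, 0, 0, 0, 0.45]
  ]
}}

```text
time: 13.85
tool_pos: [0.3618, -0.2973, 0.0226]
tool_rot: [-0.001, 0.65, 0.76, 0.0]
contact_force: [0.1, -0.2, 0.8]
gripper_width: 0.729
grasp_force: 0.0
```

Request:
{"method": "move_arm", "body": {
  "rows": [
    [0, 0, 0.2, 0, 0, 0, 0.45],
    [0, 0, 0.1, 0, 0, 0, 0.45],
    [0, 0, 0, 0, 0, 0, 0.45],
    [0, 0, 0, 0, 0, 0, 0.45]
  ]
}}

```text
time: 14.18
tool_pos: [0.3619, -0.2972, 0.0194]
tool_rot: [-0.002, 0.65, 0.76, 0.0]
contact_force: [0.1, 0.6, 0.1]
gripper_width: 0.726
grasp_force: 0.0
```

```bash
python3 - <<'E'
from h import *
s=manip.state();print(s['tool_pos'],s['contact_force'],s['gripper_width'],down([.3632,-.2983,.021],99))
E
```

```text
[ 0.3618541  -0.29720603  0.01937071] [0.06808429 0.56463685 0.12291152] 0.7264218348015721 (array([-0.12849195,  0.11569439, -0.1635018 ]), array([-0.10439399, -0.16092857, -0.07649878]))
```

Request:
{"method": "move_arm", "body": {
  "rows": [
    [-0.1, 0.1, 0.1, 0, 0, 0, 0.45],
    [0, 0, 0.1, 0, 0, 0, 0.45],
    [0, 0, 0, 0, 0, 0, 0.45],
    [0, 0, 0, 0, 0, 0, 0.45]
  ]
}}

```text
time: 14.52
tool_pos: [0.363, -0.298, 0.0173]
tool_rot: [-0.002, 0.65, 0.76, 0.0]
contact_force: [-0.3, -0.0, 0.6]
gripper_width: 0.724
grasp_force: 0.0
```

Request:
{"method": "move_arm", "body": {
  "rows": [
    [0, 0, 0.1, 0, 0, 0, 0.45],
    [0, 0, 0, 0, 0, 0, 0.45],
    [0, 0, 0, 0, 0, 0, 0.45]
  ]
}}

```text
time: 14.77
tool_pos: [0.363, -0.298, 0.0164]
tool_rot: [-0.002, 0.65, 0.76, 0.0]
contact_force: [0.8, 0.5, 0.4]
gripper_width: 0.727
grasp_force: 0.0
```

Request:
{"method": "move_arm", "body": {
  "rows": [
    [0, 0, 0, 0, 0, 0, -1],
    [0, 0, 0, 0, 0, 0, -1],
    [0, 0, 0, 0, 0, 0, -1],
    [0, 0, 0, 0, 0, 0, -1]
  ]
}}

```text
time: 15.1
tool_pos: [0.3634, -0.2984, 0.0171]
tool_rot: [-0.001, 0.65, 0.76, 0.0]
contact_force: [-0.7, -0.5, 4.7]
gripper_width: 0.68
grasp_force: 64.7
```

```bash
python3 - <<'E'
from h import *
s=manip.state();print(s['tool_pos'],s['tool_rot'],s['contact_force'],s['gripper_width'],s['grasp_force'])
E
```

```text
[ 0.36340533 -0.298449    0.01706199] [-1.07702499e-03  6.49885568e-01  7.60031300e-01  1.08711443e-04] [-0.65448037 -0.54947811  4.69697334] 0.6804389782723922 64.71877813339233
```

Request:
{"method": "move_arm", "body": {
  "rows": [
    [0, 0, -1, 0, 0, 0, -1],
    [0, 0, -3, 0, 0, 0, -1],
    [0, 0, -4, 0, 0, 0, -1],
    [0, 0, -4, 0, 0, 0, -1],
    [0, 0, -4, 0, 0, 0, -1],
    [0, 0, -4, 0, 0, 0, -1],
    [0, 0, -3.5, 0, 0, 0, -1],
    [3.3, 1.6, 0, 0, 0, 0, -1],
    [3.3, 1.6, 0, 0, 0, 0, -1],
    [3.3, 1.6, 0, 0, 0, 0, -1],
    [3.3, 1.6, 0, 0, 0, 0, -1],
    [3.3, 1.6, 0, 0, 0, 0, -1],
    [3.3, 1.6, 0, 0, 0, 0, -1],
    [3.3, 1.6, 0, 0, 0, 0, -1],
    [3.3, 1.6, 0, 0, 0, 0, -1],
    [3.3, 1.6, 0, 0, 0, 0, -1],
    [3.3, 1.6, 0, 0, 0, 0, -1]
  ]
}}

```text
time: 16.52
tool_pos: [0.4699, 0.0542, 0.2518]
tool_rot: [-0.002, 0.65, 0.76, 0.0]
contact_force: [1.3, -1.5, -1.2]
gripper_width: 0.68
grasp_force: 64.8
```

Request:
{"method": "move_arm", "body": {
  "rows": [
    [0, 0, 0, 0, 0, 7.1, -1],
    [0, 0, 0, 0, 0, 7.1, -1],
    [0, 0, 0, 0, 0, 7.1, -1],
    [0, 0, 0, 0, 0, 7.1, -1],
    [0, 0, 0, 0, 0, 7.1, -1],
    [0, 0, 0, 0, 0, 7.1, -1],
    [0, 0, 0, 0, 0, 7.1, -1],
    [0, 0, 0, 0, 0, 7.1, -1],
    [0, 0, 0, 0, 0, 7.1, -1],
    [0, 0, 0, 0, 0, 7.1, -1],
    [0, 0, 0, 0, 0, 7.1, -1],
    [0, 0, 0, 0, 0, 7.1, -1],
    [0, 0, 0, 0, 6, 0, -1],
    [0, 0, 0, 0, 6, 0, -1],
    [0, 0, 0, 0, 6, 0, -1],
    [0, 0, 0, 0, 6, 0, -1],
    [0, 0, 0, 0, 6, 0, -1],
    [0, 0, 0, 0, 0, 0, -1],
    [0, 0, 0, 0, 0, 0, -1],
    [0, 0, 0, 0, 0, 0, -1]
  ]
}}

```text
time: 18.18
tool_pos: [0.4706, 0.0522, 0.2527]
tool_rot: [-0.032, 0.959, 0.115, 0.256]
contact_force: [0.1, -0.3, -1.3]
gripper_width: 0.676
grasp_force: 64.8
```

```bash
python3 - <<'E'
from h import *
s=manip.state();print(rel(),goto([0,0,.085]),s['contact_force'],s['gripper_width'])
E
```

```text
(array([-0.60282182,  0.05965383, 22.13649031]), array([ 0.00544252, -0.15029681,  0.28201434])) (array([ 0.63887995,  0.0578932 , 13.63485612]), array([-0.00544252,  0.15029681, -0.28201434])) [ 0.05910111 -0.32998409 -1.33759252] 0.6756431820584389
```

Request:
{"method": "move_arm", "body": {
  "rows": [
    [0.3, 0.05, 3.5, 0, 0.1, -0.3, -1],
    [0.3, 0, 3.5, 0, 0, 0, -1],
    [0.1, 0, 3.5, 0, 0, 0, -1],
    [0, 0, 2, 0, 0, 0, -1],
    [0, 0, 1, 0, 0, 0, -1],
    [0, 0, 0, 0, 0, 0, -1],
    [0, 0, 0, 0, 0, 0, -1],
    [0, 0, 0, 0, 0, 0, -1]
  ]
}}

```text
time: 18.85
tool_pos: [0.543, 0.0696, 0.14]
tool_rot: [-0.031, 0.959, 0.118, 0.258]
contact_force: [0.2, 0.3, -1.1]
gripper_width: 0.678
grasp_force: 64.8
```

```bash
python3 - <<'E'
from h import *
s=manip.state();print(rel(),goto([0,0,.045]),s['contact_force'],s['gripper_width'])
E
```

```text
(array([2.14518943e-01, 2.57400266e-03, 8.65660771e+00]), array([ 0.00562964,  0.0744427 , -0.05202275])) (array([-2.19921749e-01,  2.78517009e-03,  4.15632521e+00]), array([-0.00562964, -0.0744427 ,  0.05202275])) [ 0.18103678  0.32502636 -1.0750766 ] 0.6778767705644161
```

Request:
{"method": "move_arm", "body": {
  "rows": [
    [-0.15, 0, 0, 0, 0, 0, -1],
    [0, 0, 0.6, 0, 0, 0, -1],
    [0, 0, 0.6, 0, 0, 0, -1],
    [0, 0, 0.6, 0, 0, 0, -1],
    [0, 0, 0.6, 0, 0, 0, -1],
    [0, 0, 0.6, 0, 0, 0, -1],
    [0, 0, 0, 0, 0, 0, -1],
    [0, 0, 0, 0, 0, 0, -1]
  ]
}}

```text
time: 19.52
tool_pos: [0.5549, 0.0729, 0.111]
tool_rot: [-0.032, 0.959, 0.118, 0.256]
contact_force: [-0.6, -0.3, -0.9]
gripper_width: 0.683
grasp_force: 64.8
```

```bash
python3 - <<'E'
from h import *
s=manip.state();print(rel(),pk().inv().apply(s['contact_force']),s['ft_torque'],s['gripper_width'])
E
```

```text
(array([-0.16957158,  0.03583373,  5.52632673]), array([ 0.04493129, -0.07053687, -0.00459949])) [-1.05849222 -0.11630942 -0.44109947] [-0.07545505  0.35669256 -0.00982702] 0.6825088522973707
```

Request:
{"method": "move_arm", "body": {
  "rows": [
    [0.1, 0, 0.3, 0, 0, 0, -1],
    [0.1, 0, 0.3, 0, 0, 0, -1],
    [0, 0, 0.15, 0, 0, 0, -1],
    [0, 0, 0, 0, 0, 0, -1],
    [0, 0, 0, 0, 0, 0, -1]
  ]
}}

```text
time: 19.93
tool_pos: [0.5596, 0.0742, 0.1053]
tool_rot: [-0.032, 0.959, 0.118, 0.256]
contact_force: [-2.2, -0.2, -3.6]
gripper_width: 0.678
grasp_force: 64.7
```

Request:
{"method": "move_arm", "body": {
  "rows": [
    [0, 0, 0.1, 0, 0, 0, -1],
    [0, 0, 0, 0, 0, 0, -1],
    [0, 0, 0, 0, 0, 0, -1]
  ]
}}

```text
time: 20.18
tool_pos: [0.5601, 0.0743, 0.1046]
tool_rot: [-0.032, 0.959, 0.118, 0.256]
contact_force: [-5.1, -0.8, -2.6]
gripper_width: 0.679
grasp_force: 65.0
```

```bash
python3 - <<'E'
from h import *
s=manip.state();print(rel(),pk().inv().apply(s['contact_force']),s['ft_torque'],s['gripper_width'])
E
```

```text
(array([-0.02257002,  0.04538308,  4.70629623]), array([ 0.05008259, -0.12051823, -0.03210233])) [-5.71784622  0.45677422  0.32588137] [-0.28788523  1.11363086  0.10159099] 0.6787837781506508
```

Request:
{"method": "move_arm", "body": {
  "rows": [
    [-0.12, 0, 0, 0, 0, 0, -1],
    [0, 0, 0.1, 0, 0, 0, -1],
    [0, 0, 0, 0, 0, 0, -1],
    [0, 0, 0, 0, 0, 0, -1]
  ]
}}

```text
time: 20.52
tool_pos: [0.5604, 0.0742, 0.104]
tool_rot: [-0.032, 0.959, 0.118, 0.257]
contact_force: [-3.7, 0.1, -1.5]
gripper_width: 0.681
grasp_force: 65.0
```

```bash
python3 - <<'E'
from h import *
s=manip.state();print(rel(),pk().inv().apply(s['contact_force']),s['ft_torque'],s['gripper_width'])
E
```

```text
(array([-0.02965637,  0.02802745,  4.6392373 ]), array([ 0.02443119,  0.0036461 , -0.02062864])) [-3.81427082  1.02047835  0.51354362] [-0.17582784  0.85298221  0.15365092] 0.6811582281164668
```

Request:
{"method": "move_arm", "body": {
  "rows": [
    [-0.1, 0, 0.05, 0, 0, 0, -1],
    [0, 0, 0.1, 0, 0, 0, -1],
    [0, 0, 0, 0, 0, 0, -1],
    [0, 0, 0, 0, 0, 0, -1]
  ]
}}

```text
time: 20.85
tool_pos: [0.5608, 0.0741, 0.1034]
tool_rot: [-0.032, 0.959, 0.118, 0.257]
contact_force: [-8.5, -1.7, 6.0]
gripper_width: 0.679
grasp_force: 65.9
```

```bash
python3 - <<'E'
from h import *
d=grab('wrist','w6');s=manip.state();print(rel(),pk().inv().apply(s['contact_force']),s['ft_torque'],s['gripper_width'])
im=cv2.resize(d['img'][150:390,120:440],(800,600),interpolation=3);M=pk()
for l in [(a*.0225,b*.0225,.038) for a in(-1,1) for b in (-1,1)]+[(.0395,.0395,.054),(.0395,-.0395,.054)]:
  cv2.circle(im,tuple(np.int32(((w2pix(d,N+M.apply(l))-[120,150]+.5)*2.5-.5).round())),4,(0,0,255),1)
cv2.imwrite('pics/w6b.png',im)
E
```

```text
(array([-0.02860658,  0.00606138,  4.5660809 ]), array([ 0.01517771,  0.06366605, -0.02504689])) [-4.59697232 -0.84301509  8.95194274] [0.01849284 1.11969534 0.19358358] 0.6795310894857962
```

View pics/w6b.png

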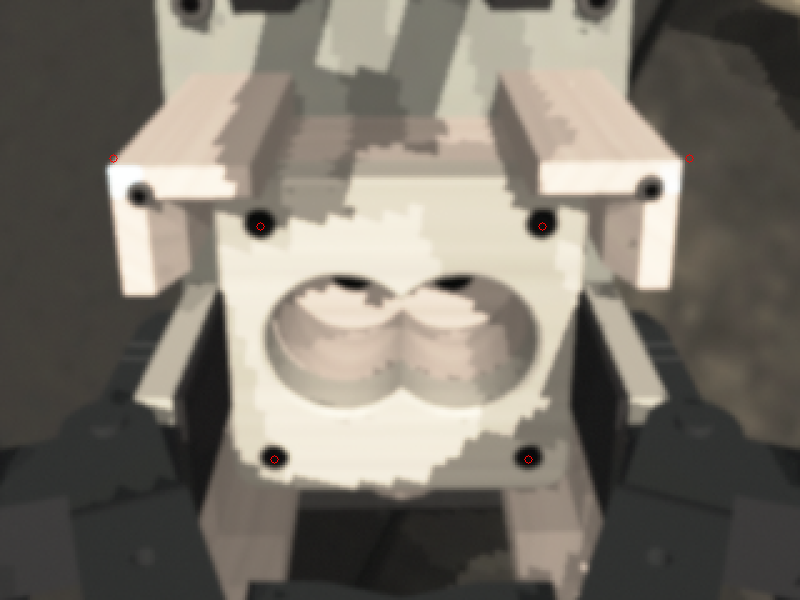

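The spacer sits at the seat: its holes are within about 1 mm of the marks, the opening lies the same way as the body's, and contact is 9 N. Releasing it.

Request:
{"method": "move_arm", "body": {
  "rows": [
    [0, 0, 0, 0, 0, 0, 0.5],
    [0, 0, 0, 0, 0, 0, 0.6],
    [0, 0, 0, 0, 0, 0, 0.6],
    [0, 0, 0, 0, 0, 0, 0.6],
    [0, 0, -0.8, 0, 0, 0, 0.6],
    [0, 0, -2, 0, 0, 0, 0.6],
    [0, 0, -4, 0, 0, 0, 0.6],
    [0, 0, -4, 0, 0, 0, 0.6],
    [0, 0, -4, 0, 0, 0, 0.6],
    [0, 0, -3, 0, 0, 0, 0.6],
    [0, 0, 0, 0, -6, 0, 0.6],
    [0, 0, 0, 0, -6, 0, 0.6],
    [0, 0, 0, 0, -6, 0, 0.6],
    [0, 0, 0, 0, -6, 0, 0.6],
    [0, 0, 0, 0, -6, 0, 0.6],
    [0, 0, 0, 0, 0, 0, 0.6],
    [0, 0, 0, 0, 0, 0, 0.6]
  ]
}}

```text
time: 22.32
tool_pos: [0.4744, 0.0528, 0.2563]
tool_rot: [-0.0, 0.993, 0.122, 0.001]
contact_force: [0.1, -0.4, -0.2]
gripper_width: 0.803
grasp_force: 0.0
```

```bash
python3 - <<'E'
from h import *
s=manip.state();print(s['tool_pos'],s['contact_force'],s['gripper_width'],down([.4361,.3142,.20],11))
E
```

```text
[0.47444764 0.05283389 0.25629129] [ 0.10177163 -0.3746818  -0.23272428] 0.8028467849857526 (array([  2.60441111, -26.28446311,   5.64437847]), array([-0.02776241, -0.07438386,  3.0209982 ]))
```

Request:
{"method": "move_arm", "body": {
  "rows": [
    [0.4, -3.75, 0.8, 0, 0, 0, 0.6],
    [0.4, -3.75, 0.8, 0, 0, 0, 0.6],
    [0.4, -3.75, 0.8, 0, 0, 0, 0.6],
    [0.4, -3.75, 0.8, 0, 0, 0, 0.6],
    [0.4, -3.75, 0.8, 0, 0, 0, 0.6],
    [0.3, -3.75, 0.8, 0, 0, 0, 0.6],
    [0.3, -3.75, 0.8, 0, 0, 0, 0.6],
    [0, 0, 0, 0, 0, 3, 0.6],
    [0, 0, 0, 0, 0, 0, 0.6],
    [0, 0, 0, 0, 0, 0, 0.6]
  ]
}}

```text
time: 23.15
tool_pos: [0.4352, 0.3132, 0.2009]
tool_rot: [-0.0, 0.995, 0.096, 0.001]
contact_force: [0.1, -0.3, -0.8]
gripper_width: 0.798
grasp_force: 0.0
```

```bash
python3 - <<'E'
from h import *
d=grab('wrist','w7');s=manip.state();print(s['tool_pos'],down([.4361,.3142,.021],11))
# cover holes: refine as dark blobs near predicted
g=cv2.cvtColor(d['img'],6);Q=Ro.from_euler('z',11,degrees=True);W=[]
for a,b in((1,1),(1,-1),(-1,-1),(-1,1)):
  p=w2pix(d,np.array([.4361,.3142,.012])+Q.apply([a*.0225,b*.0225,0]));u,v=p.round().astype(int)
  w=g[v-5:v+6,u-5:u+6].astype(float);m=np.clip(np.median(w)-20-w,0,None);y,x=np.mgrid[-5:6,-5:6]
  q=(u+(m*x).sum()/m.sum(),v+(m*y).sum()/m.sum());W.append(pix2w(d,*q,.012)[:2]);print(p.round(1),np.round(q,1),w.min(),np.median(w))
W=np.array(W);print(W.mean(0),np.linalg.norm(W-np.roll(W,1,0),axis=1),[np.degrees(np.arctan2(*(W[i]-W[j])[::-1])) for i,j in((0,3),(1,2))])
# body of spacer seat check in top picture later
cv2.imwrite('pics/w7b.png',d['img'])
E
```

```text
[0.43562315 0.31283745 0.20108011] (array([ 0.03452113, -0.11272647, 18.00820378]), array([-0.03792306, -0.12186716,  0.0078513 ]))
[253.8 157. ] [252.5 157.1] 32.0 186.0
[304.8 157. ] [303.4 157.1] 65.0 254.0
[303.8 205.5] [302.6 205.4] 71.0 251.0
[254.9 205.5] [253.7 205.6] 37.0 182.0
[0.43582968 0.31535319] [0.04498747 0.04489827 0.0447388  0.04499177] [np.float64(11.083659548706475), np.float64(11.202922508028392)]
```

Request:
{"method": "move_arm", "body": {
  "rows": [
    [0.05, -0.2, 3.5, 0, -0.1, 0, 0.6],
    [0, 0, 3.5, 0, 0, 0, 0.6],
    [0, 0, 3.5, 0, 0, 0, 0.6],
    [0, 0, 3.5, 0, 0, 0, 0.6],
    [0, 0, 2, 0, 0, 0, 0.6],
    [0, 0, 1, 0, 0, 0, 0.5],
    [0, 0, 0.5, 0, 0, 0, 0.5],
    [0, 0, 0, 0, 0, 0, 0.5],
    [0, 0, 0, 0, 0, 0, 0.5]
  ]
}}

```text
time: 23.95
tool_pos: [0.4371, 0.3159, 0.0273]
tool_rot: [-0.001, 0.995, 0.095, 0.001]
contact_force: [0.9, 0.2, 0.7]
gripper_width: 0.753
grasp_force: 0.0
```

```bash
python3 - <<'E'
from h import *
s=manip.state();print(s['tool_pos'],s['contact_force'],s['gripper_width'],down([.4358,.3153,.02],11.1))
E
```

```text
[0.4371145  0.31589459 0.02728214] [0.85405222 0.21394767 0.65419163] 0.7534035486756683 (array([-0.14152263,  0.03422858,  0.72794948]), array([-0.06492359, -0.09213896, -0.1477767 ]))
```

Request:
{"method": "move_arm", "body": {
  "rows": [
    [-0.1, 0, 0.4, 0, 0, 0, 0.45],
    [0, 0, 0.25, 0, 0, 0, 0.45],
    [0, 0, 0, 0, 0, 0, 0.45],
    [0, 0, 0, 0, 0, 0, 0.45],
    [0, 0, 0, 0, 0, 0, -1],
    [0, 0, 0, 0, 0, 0, -1],
    [0, 0, 0, 0, 0, 0, -1],
    [0, 0, 0, 0, 0, 0, -1]
  ]
}}

```text
time: 24.62
tool_pos: [0.4353, 0.3159, 0.02]
tool_rot: [-0.0, 0.995, 0.096, -0.0]
contact_force: [-1.4, 0.2, 6.1]
gripper_width: 0.676
grasp_force: 64.9
```

```bash
python3 - <<'E'
from h import *
s=manip.state();print(s['tool_pos'],s['contact_force'],s['gripper_width'],down([.4358,.3153,.02],11.1))
E
```

```text
[0.43529053 0.31587693 0.01998204] [-1.44801356  0.21080532  6.12072639] 0.6755080859394113 (array([ 0.03900068,  0.06635466, -0.00183467]), array([-0.02851583,  0.008472  , -0.09821721]))
```

Request:
{"method": "move_arm", "body": {
  "rows": [
    [0, 0, -1, 0, 0, 0, -1],
    [0, 0, -3, 0, 0, 0, -1],
    [0, 0, -4, 0, 0, 0, -1],
    [0, 0, -4, 0, 0, 0, -1],
    [0, 0, -4, 0, 0, 0, -1],
    [0, 0, -4, 0, 0, 0, -1],
    [0, 0, -3, 0, 0, 0, -1],
    [-0.2, 3.8, 0, 0, 0, 0, -1],
    [-0.2, 3.8, 0, 0, 0, 0, -1],
    [-0.2, 3.8, 0, 0, 0, 0, -1],
    [-0.2, 3.8, 0, 0, 0, 0, -1],
    [-0.2, 3.8, 0, 0, 0, 0, -1],
    [-0.2, 3.8, 0, 0, 0, 0, -1],
    [-0.2, 3.7, 0, 0, 0, -3, -1],
    [0, 0, 0, 0, 6, 0, -1],
    [0, 0, 0, 0, 6, 0, -1],
    [0, 0, 0, 0, 6, 0, -1],
    [0, 0, 0, 0, 6, 0, -1],
    [0, 0, 0, 0, 6, 0, -1],
    [0, 0, 0, 0, 0, 0, -1]
  ]
}}

```text
time: 26.28
tool_pos: [0.4685, 0.0525, 0.2449]
tool_rot: [-0.032, 0.959, 0.117, 0.255]
contact_force: [-0.1, -0.2, -2.2]
gripper_width: 0.679
grasp_force: 65.1
```

```bash
python3 - <<'E'
from h import *
s=manip.state();print(rel(),goto([0,0,.088]),s['contact_force'],s['gripper_width'])
E
```

```text
(array([-1.15955004,  0.13840919, 21.5571551 ]), array([ 0.06865519, -0.25323385,  0.08443257])) (array([ 1.21613571,  0.15194191, 12.75173115]), array([-0.06865519,  0.25323385, -0.08443257])) [-0.07776703 -0.17902389 -2.24641156] 0.6788041690104508
```

Request:
{"method": "move_arm", "body": {
  "rows": [
    [0.4, 0.1, 3.5, 0, 0.2, 0, -1],
    [0.4, 0, 3.5, 0, 0, 0, -1],
    [0.3, 0, 3, 0, 0, 0, -1],
    [0, 0, 1.7, 0, 0, 0, -1],
    [0, 0, 0.8, 0, 0, 0, -1],
    [0, 0, 0, 0, 0, 0, -1],
    [0, 0, 0, 0, 0, 0, -1],
    [0, 0, 0, 0, 0, 0, -1]
  ]
}}

```text
time: 26.95
tool_pos: [0.5427, 0.0691, 0.1479]
tool_rot: [-0.032, 0.958, 0.118, 0.259]
contact_force: [-0.6, -0.5, -1.8]
gripper_width: 0.679
grasp_force: 65.1
```

```bash
python3 - <<'E'
from h import *
s=manip.state();d=grab('wrist','w8');s=manip.state();print(rel(),s['contact_force'])
g=cv2.cvtColor(d['img'],6);T=Ro.from_quat(s['tool_rot'],scalar_first=True);px=[]
for a,b in((1,1),(1,-1),(-1,-1),(-1,1)):
  p=w2pix(d,s['tool_pos']+T.apply([a*.0225,b*.0225,.008]));u,v=p.round().astype(int)
  w=g[v-7:v+8,u-7:u+8].astype(float);m=np.clip(np.median(w)*.6-w,0,None);y,x=np.mgrid[-7:8,-7:8]
  q=(u+(m*x).sum()/m.sum(),v+(m*y).sum()/m.sum());px.append(q);print(p.round(1),np.round(q,1))
print(held(d,s,(np.array(px)+.5)/.7-.5,.008))
E
```

```text
(array([ 0.5933445 , -0.04827549,  9.38956963]), array([-0.02798129,  0.25630769, -0.0405523 ])) [-0.23999766  0.09321068 -0.68610609]
[336.6 240.1] [336.  238.4]
[223.8 240.2] [223.8 238.5]
[229.5 333.2] [229.5 331.1]
[331.  333.1] [330.5 331.1]
(array([ 0.31248515, -0.1212323 ,  0.43249804,  8.99024205]), array([-0.,  0.,  0., -0., -0.,  0.,  0., -0.]))
```

Request:
{"method": "move_arm", "body": {
  "rows": [
    [-0.3, 0, 0, 0, -0.2, 0, -1],
    [-0.25, 0, 0.5, 0, 0, 0, -1],
    [0, 0, 0.5, 0, 0, 0, -1],
    [0, 0, 0.4, 0, 0, 0, -1],
    [0, 0, 0, 0, 0, 0, -1],
    [0, 0, 0, 0, 0, 0, -1],
    [0, 0, 0, 0, 0, 0, -1]
  ]
}}

```text
time: 27.58
tool_pos: [0.5442, 0.0697, 0.1313]
tool_rot: [-0.032, 0.959, 0.118, 0.256]
contact_force: [0.9, -0.1, -0.9]
gripper_width: 0.676
grasp_force: 65.1
```

```bash
python3 - <<'E'
from h import *
s=manip.state();print(rel(),pk().inv().apply(s['contact_force']),s['ft_torque'])
E
```

```text
(array([-0.12387428, -0.01550652,  7.83785513]), array([ 0.0271583 , -0.09622302, -0.00971469])) [ 0.27628902 -0.27786976 -1.20454868] [-0.06604374  0.38608381 -0.0057116 ]
```

Request:
{"method": "move_arm", "body": {
  "rows": [
    [0.05, 0, 0.4, 0, 0, 0, -1],
    [0, 0, 0.4, 0, 0, 0, -1],
    [0, 0, 0.4, 0, 0, 0, -1],
    [0, 0, 0.3, 0, 0, 0, -1],
    [0, 0, 0, 0, 0, 0, -1],
    [0, 0, 0, 0, 0, 0, -1]
  ]
}}

```text
time: 28.08
tool_pos: [0.5517, 0.0717, 0.1181]
tool_rot: [-0.032, 0.959, 0.118, 0.256]
contact_force: [-0.1, -0.5, -1.9]
gripper_width: 0.672
grasp_force: 65.1
```

```bash
python3 - <<'E'
from h import *
s=manip.state();print(rel(),pk().inv().apply(s['contact_force']),s['ft_torque'])
E
```

```text
(array([-1.11272851e-01, -5.11921441e-03,  6.30916504e+00]), array([ 0.04008228, -0.13408803, -0.00778315])) [-1.16018782 -0.49998559 -1.55325461] [-0.09663723  0.33061934  0.01400787]
```

Request:
{"method": "move_arm", "body": {
  "rows": [
    [0, 0, 0.15, 0, 0.1, 0, -1],
    [0, 0, 0.15, 0, 0, 0, -1],
    [0, 0, 0, 0, 0, 0, -1],
    [0, 0, 0, 0, 0, 0, -1]
  ]
}}

```text
time: 28.42
tool_pos: [0.5533, 0.072, 0.116]
tool_rot: [-0.032, 0.959, 0.118, 0.257]
contact_force: [0.5, 0.3, -1.2]
gripper_width: 0.674
grasp_force: 65.1
```

Request:
{"method": "move_arm", "body": {
  "rows": [
    [0, 0, 0.1, 0, 0, 0, -1],
    [0, 0, 0, 0, 0, 0, -1],
    [0, 0, 0, 0, 0, 0, -1]
  ]
}}

```text
time: 28.67
tool_pos: [0.5538, 0.0721, 0.1151]
tool_rot: [-0.032, 0.959, 0.118, 0.257]
contact_force: [-0.7, 0.4, -2.1]
gripper_width: 0.676
grasp_force: 65.1
```

```bash
python3 - <<'E'
from h import *
s=manip.state();print(rel(),pk().inv().apply(s['contact_force']),s['ft_torque'])
E
```

```text
(array([-0.07403861, -0.0150049 ,  5.94780133]), array([ 0.02144783,  0.01584405, -0.01617301])) [-1.59530517  0.52030366 -1.52771788] [-0.05535927  0.34761372  0.09341112]
```

Request:
{"method": "move_arm", "body": {
  "rows": [
    [0, 0, 0.1, 0, 0, 0, -1],
    [0, 0, 0, 0, 0, 0, -1],
    [0, 0, 0, 0, 0, 0, -1]
  ]
}}

```text
time: 28.92
tool_pos: [0.5544, 0.0722, 0.1145]
tool_rot: [-0.032, 0.959, 0.118, 0.257]
contact_force: [-2.5, -0.3, 0.6]
gripper_width: 0.676
grasp_force: 65.4
```

Request:
{"method": "move_arm", "body": {
  "rows": [
    [0, 0, 0.1, 0, 0, 0, -1],
    [0, 0, 0, 0, 0, 0, -1],
    [0, 0, 0, 0, 0, 0, -1]
  ]
}}

```text
time: 29.17
tool_pos: [0.5546, 0.0723, 0.1144]
tool_rot: [-0.032, 0.959, 0.118, 0.256]
contact_force: [-12.8, -2.7, 10.9]
gripper_width: 0.679
grasp_force: 67.0
```

```bash
python3 - <<'E'
from h import *
s=manip.state();print(rel(),pk().inv().apply(s['contact_force']),s['ft_torque'])
E
```

```text
(array([-0.03968637, -0.01713271,  5.84379994]), array([ 0.05182466, -0.04988566, -0.04652115])) [-5.89766484  0.50525919 15.98874313] [0.0462342  1.33545482 0.19054042]
```

The cover is seated (16 N contact at the expected height). I release it, retract and shut the jaws for the clamp.

Request:
{"method": "move_arm", "body": {
  "rows": [
    [0, 0, 0, 0, 0, 0, 0.5],
    [0, 0, 0, 0, 0, 0, 0.6],
    [0, 0, 0, 0, 0, 0, 0.6],
    [0, 0, 0, 0, 0, 0, 0.6],
    [0, 0, -0.8, 0, 0, 0, 0.6],
    [0, 0, -2, 0, 0, 0, 0.6],
    [0, 0, -4, 0, 0, 0, 0.6],
    [0, 0, -4, 0, 0, 0, 0.6],
    [0, 0, -4, 0, 0, 0, -1],
    [0, 0, -1.5, 0, 0, 0, -1],
    [0, 0, 0, 0, 0, 0, -1],
    [0, 0, 0, 0, 0, 0, -1],
    [0, 0, 0, 0, 0, 0, -1]
  ]
}}

```text
time: 30.25
tool_pos: [0.4752, 0.0527, 0.2529]
tool_rot: [-0.032, 0.959, 0.118, 0.256]
contact_force: [-0.1, -0.1, 0.7]
gripper_width: 0.087
grasp_force: 0.0
```

```bash
python3 - <<'E'
from h import *
d=grab('wrist','w9');t=grab('top','t9');s=manip.state();print(rel(),goto([.134,0,.21]),s['contact_force'],s['gripper_width'])
M=pk();t0=load('t0');print('monitor base px->w',pix2w(t0,266,105,0),pix2w(t0,300,130,0))
im=cv2.resize(d['img'],(560,420));
# overlay: bar sleeve axis at candidate angles; cover holes
L=cv2.resize(d['img'],(800,600),interpolation=3)[:,150:650]
def P(l,d=d): return tuple(np.int32(((w2pix(d,N+M.apply(l))+.5)/.7-.5-[150,0]).round()))
for a in(-1,1):
 for b in(-1,1): cv2.circle(L,P([a*.0225,b*.0225,.05]),3,(0,0,255),1)
for th,c in((1.75,(0,255,0)),(1.9,(255,255,0)),(2.05,(0,0,255))):
  e=np.array([.075-.088*np.cos(th),0,.076+.088*np.sin(th)]);
  for y in(-.01,.01): cv2.circle(L,P(e+[0,y,0]),3,c,-1)
R=cv2.resize(t['img'][125:215,250:295],(300,600),interpolation=3)
cv2.imwrite('pics/c9.png',np.hstack([L,R]))
E
```

```text
(array([-2.60606003e-01,  1.52944363e-02,  2.18346443e+01]), array([ 0.11419908, -0.2222452 ,  0.02566482])) (array([1.36637465e+01, 1.07853856e-02, 7.81623853e-01]), array([-0.11419908,  0.2222452 , -0.02566482])) [-0.45869416 -0.35655364 -1.19577009] 0.007029598587311104
monitor base px->w [0.81120547 0.14885088 0.        ] [0.7391562  0.03925613 0.        ]
```

View pics/c9.png

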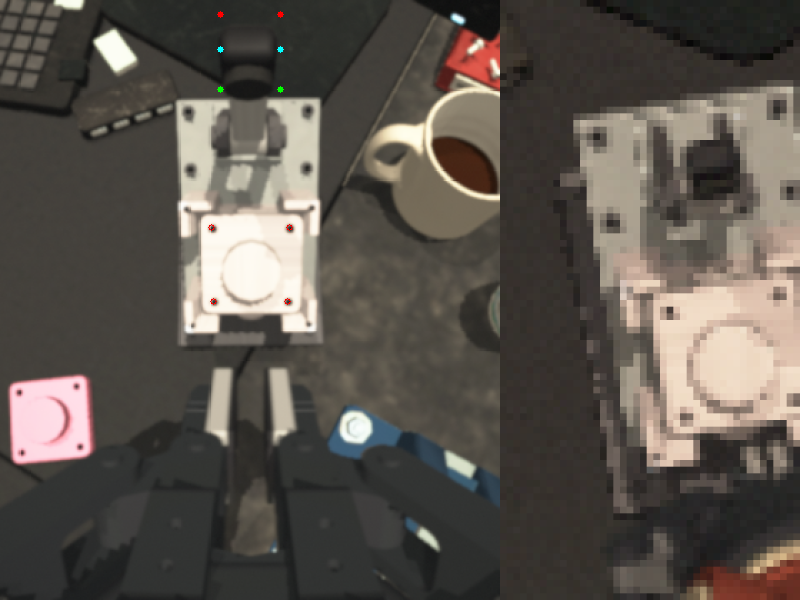

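The cover's holes sit on the marks, boss up. The bar stands at about 1.9 rad, with its end near (247,45). Moving the shut fingers over and behind the bar.

Request:
{"method": "move_arm", "body": {
  "rows": [
    [3.4, 0, 0, -0.1, 0.2, 0, -1],
    [3.4, 0, 0, 0, 0, 0, -1],
    [3.4, 0, 0, 0, 0, 0, -1],
    [3.4, 0, 0.2, 0, 0, 0, -1],
    [0, 0, 1.5, 0, 0, 0, -1],
    [0, 0, 2, 0, 0, 0, -1],
    [0, 0, 1.5, 0, 0, 0, -1],
    [0, 0, 0.5, 0, 0, 0, -1],
    [0, 0, 0, 0, 0, 0, -1],
    [0, 0, 0, 0, 0, 0, -1]
  ]
}}

```text
time: 31.18
tool_pos: [0.6173, 0.088, 0.2723]
tool_rot: [-0.031, 0.959, 0.117, 0.258]
contact_force: [-0.9, -0.3, 0.0]
gripper_width: -0.002
grasp_force: 0.0
```

```bash
python3 - <<'E'
from h import *
s=manip.state();print(rel(),pk().inv().apply(s['contact_force']),s['joint_pos'])
E
```

```text
(array([ 1.34570018e+01, -6.94911438e-03,  1.62829388e+01]), array([-0.03901722,  0.08834083, -0.0058022 ])) [-0.7700829  -0.12399988  0.49293826] [-0.03584207 -0.26120852  1.92552734  0.16710699  0.97551225  1.23287155]
```

Request:
{"method": "move_arm", "body": {
  "rows": [
    [-1, 0, 0, 0, 0, 0, -1],
    [-1.1, 0, 0, 0, 0, 0, -1],
    [-1.1, 0, 0, 0, 0, 0, -1],
    [-1, 0, 0, 0, 0, 0, -1],
    [-0.9, 0, 0, 0, 0, 0, -1],
    [-0.9, 0, 0, 0, 0, 0, -1],
    [-0.9, 0, 0.2, 0, 0, 0, -1],
    [-0.9, 0, 0.2, 0, 0, 0, -1],
    [-0.8, 0, 0.4, 0, 0, 0, -1],
    [-0.8, 0, 0.5, 0, 0, 0, -1],
    [-0.6, 0, 0.6, 0, 0, 0, -1],
    [-0.6, 0, 0.7, 0, 0, 0, -1],
    [0, 0, 0, 0, 0, 0, -1]
  ]
}}

```text
time: 32.27
tool_pos: [0.5395, 0.069, 0.1939]
tool_rot: [-0.032, 0.959, 0.117, 0.256]
contact_force: [-0.5, -0.2, -0.2]
gripper_width: -0.002
grasp_force: 0.0
```

```bash
python3 - <<'E'
from h import *
s=manip.state();print(rel(),pk().inv().apply(s['contact_force']))
E
```

```text
(array([ 2.60550632,  0.02841349, 13.496178  ]), array([ 0.02401876, -0.09075602,  0.04106863])) [-0.58825889 -0.11104872  0.09319069]
```

Request:
{"method": "move_arm", "body": {
  "rows": [
    [-0.6, 0, 0.7, 0, 0, 0, -1],
    [-0.6, 0, 0.7, 0, 0, 0, -1],
    [-0.4, 0, 0.5, 0, 0, 0, -1],
    [-0.3, 0, 0.3, 0, 0, 0, -1]
  ]
}}

```text
time: 32.6
tool_pos: [0.5359, 0.0676, 0.168]
tool_rot: [-0.031, 0.958, 0.117, 0.258]
contact_force: [1.0, 1.1, 2.9]
gripper_width: -0.001
grasp_force: 1.0
```

```bash
python3 - <<'E'
from h import *
s=manip.state();print(rel(),pk().inv().apply(s['contact_force']))
d=grab('wrist','w10');M=pk();g=cv2.cvtColor(d['img'],6)
# darkness at old bar place vs cover boss place
for n,l in(('old sleeve',[.1,0,.15]),('boss',[0,0,.064]),('boss back',[.013,0,.064]),('cover back',[.025,0,.05]),('plate under bar',[.05,0,0])):
  u,v=w2pix(d,N+M.apply(l)).round().astype(int);print(n,u,v,g[max(v-2,0):v+3,u-2:u+3].mean() if 0<=v<420 else None)
E
```

```text
(array([ 0.97485503, -0.01877553, 11.44859179]), array([-0.05472629,  0.15939595, -0.00703252])) [2.52075486 0.84989936 1.85899084]
old sleeve 279 43 37.32
boss 280 264 44.76
boss back 280 242 240.6
cover back 279 211 242.4
plate under bar 279 152 246.2
```

```bash
python3 - <<'E'
from h import *
d=load('w10');g=cv2.cvtColor(d['img'],6)
for v in range(20,300,14): print(v,g[v,200:364:6])
print(w2pix(d,N+pk().apply([.075,.008,.076])),w2pix(d,N+pk().apply([.03,.008,.09])))
E
```

```text
20 [40 39 43 44 36 40 42 36 35 35 37 37 36 39 40 41 41 42 38 41 40 38 37 41
 41 40 40 41]
34 [24 24 35 37 36 35 37 38 36 40 35 35 34 36 38 40 40 40 40 43 39 41 42 41
 41 40 40 40]
48 [58 58 57 56 36 21 34 39 36 35 36 36 37 37 37 39 38 39 39 41 39 38 38 37
 37 40 39 39]
62 [70 62 55 59 59 59 58 57 42 15 30 34 35 36 37 35 36 35 37 39 39 37 37 38
 41 37 27 56]
76 [63 63 59 56 58 59 57 57 56 57 60 60 45 19 27 38 38 36 36 37 37 37 38 37
 36 55 57 59]
90 [ 59 137 122  75 174 190 188 157 191 137 145 194 194 194 195 195 115 127
 195 182 184 185  95  33 174  62  58  58]
104 [ 59 103 189 174 182 187 187  92  83  59  78 191 194 194 191 174  41  89
  91 158 185 188 187 177 188  57  58  59]
118 [ 59  70 189 190 191 189 103  97  97  67 244 246 247 247 246 245 240  90
  96  96 137 189 186 186 189  59  58  58]
132 [ 59  60 191 192 191 190  85  97  98  64 212 214 217 219 222 225 224  92
  95  87 121 187 189 189 186  59  59  58]
146 [ 59  58 188  92 103 192 190  66  53  48 201 246 246 246 249 247 123  52
  52 149 185 185  88  82 184  58  58  53]
160 [ 60  58 183 187 186 190 187 111 112 111 200 245 246
[... 489 characters left out ...]
212 227
 242 237  15 230 230 152 241 183  69  74]
230 [ 60  59  59 108 108 239 241 241 241 225 158 242 241 241 245 243 209 225
 241 241 241 241 219 161  79  90  89  87]
244 [ 57  59  59 177 183 234 241 241 241 173 155 241 239 240 244 242 207 204
 226 238 238 238 195 163  87  83  92  80]
258 [ 59  57  61 160 194 228 244 243 240 240 154 201 191 148 178 193 203 234
 242 242 242 242 185 176  80  74  72  71]
272 [ 59  59  62 173 191 205 241 241 231  49  47 173 174  48 131 173 145  47
  78 235 241 241 185 195  89  64  65  72]
286 [ 59  59  97 195 170 152 240  15  58  57  61 173 174  45 112 174 170  58
  58  54  54 241 149 189 208  64  66  73]
[261.39373107 124.19921164] [261.50695142 230.11878564]
```

The bar now lies over the pocket: a bright strip at columns 262–296, with the sleeve under the fingers. Pressing down in steps.

Request:
{"method": "move_arm", "body": {
  "rows": [
    [-0.4, 0, 0.4, 0, 0, 0, -1],
    [-0.3, 0, 0.4, 0, 0, 0, -1],
    [0, 0, 0.2, 0, 0, 0, -1],
    [0, 0, 0, 0, 0, 0, -1]
  ]
}}

```text
time: 32.98
tool_pos: [0.5347, 0.0673, 0.156]
tool_rot: [-0.031, 0.959, 0.117, 0.258]
contact_force: [-0.3, -0.2, 0.3]
gripper_width: 0.001
grasp_force: 0.0
```

```bash
python3 - <<'E'
from h import *
s=manip.state();print(rel(),pk().inv().apply(s['contact_force']))
E
```

```text
(array([ 0.261438  , -0.0249497 , 10.46679612]), array([-0.05363165,  0.10175566, -0.00366275])) [-0.16583318 -0.09567446  0.44464036]
```

Request:
{"method": "move_arm", "body": {
  "rows": [
    [0, 0, 0.1, 0, 0, 0, -1],
    [0, 0, 0.1, 0, 0, 0, -1]
  ]
}}

```text
time: 33.15
tool_pos: [0.5356, 0.0675, 0.1545]
tool_rot: [-0.031, 0.959, 0.117, 0.258]
contact_force: [-2.4, -1.1, 0.3]
gripper_width: 0.003
grasp_force: 1.1
```

Request:
{"method": "move_arm", "body": {
  "rows": [
    [0, 0, 0.1, 0, 0, 0, -1],
    [0, 0, 0, 0, 0, 0, -1]
  ]
}}

```text
time: 33.32
tool_pos: [0.5363, 0.0677, 0.1539]
tool_rot: [-0.031, 0.958, 0.117, 0.258]
contact_force: [-1.0, 0.9, -0.5]
gripper_width: 0.005
grasp_force: 0.0
```

```bash
python3 - <<'E'
from h import *
s=manip.state();print(rel(),pk().inv().apply(s['contact_force']))
E
```

```text
(array([ 0.3032903 , -0.02502443, 10.20275258]), array([-0.0577178 ,  0.14218168, -0.01187303])) [-0.88570018  1.13475196 -0.11882806]
```

Request:
{"method": "move_arm", "body": {
  "rows": [
    [0, 0, 0.1, 0, 0, 0, -1],
    [0, 0, 0.1, 0, 0, 0, -1],
    [0, 0, 0, 0, 0, 0, -1]
  ]
}}

```text
time: 33.57
tool_pos: [0.5373, 0.0679, 0.1526]
tool_rot: [-0.031, 0.958, 0.118, 0.258]
contact_force: [-6.0, -2.3, 2.9]
gripper_width: 0.001
grasp_force: 2.9
```

```bash
python3 - <<'E'
from h import *
s=manip.state();print(rel(),pk().inv().apply(s['contact_force']))
E
```

```text
(array([ 0.33102688, -0.0288988 , 10.03991079]), array([-0.05930148,  0.13892664, -0.02976864])) [-4.0983958  -0.82218679  5.75000746]
```

Request:
{"method": "move_arm", "body": {
  "rows": [
    [0, 0, 0.1, 0, 0, 0, -1],
    [0, 0, 0, 0, 0, 0, -1]
  ]
}}

```text
time: 33.73
tool_pos: [0.5377, 0.068, 0.1519]
tool_rot: [-0.031, 0.958, 0.118, 0.258]
contact_force: [-8.8, -1.1, 4.6]
gripper_width: 0.002
grasp_force: 4.1
```

```bash
python3 - <<'E'
from h import *
s=manip.state();print(rel(),pk().inv().apply(s['contact_force']))
E
```

```text
(array([ 0.32884074, -0.02941569,  9.95432865]), array([-0.05719309,  0.12130177, -0.03805219])) [-5.33608963  1.0874647   8.4071459 ]
```

The foot is compressed with about 8 N on the bar. Backing off and verifying numerically.

Request:
{"method": "move_arm", "body": {
  "rows": [
    [0, 0, -0.3, 0, 0, 0, -1],
    [0, 0, -1, 0, 0, 0, -1],
    [0, 0, -3, 0, 0, 0, -1],
    [0, 0, -4, 0, 0, 0, -1],
    [0, 0, -4, 0, 0, 0, -1],
    [0, 0, -2, 0, 0, 0, -1],
    [0, 0, 0, 0, 0, 0, -1],
    [0, 0, 0, 0, 0, 0, -1],
    [0, 0, 0, 0, 0, 0, -1],
    [0, 0, 0, 0, 0, 0, -1],
    [0, 0, 0, 0, 0, 0, -1],
    [0, 0, 0, 0, 0, 0, -1]
  ]
}}

```text
time: 34.73
tool_pos: [0.4681, 0.051, 0.2736]
tool_rot: [-0.031, 0.959, 0.117, 0.257]
contact_force: [0.9, 0.0, -0.2]
gripper_width: 0.001
grasp_force: 0.0
```

```bash
python3 - <<'E'
from h import *
d=grab('wrist','w11');s=manip.state();print(rel(),s['contact_force']);M=pk();g=cv2.cvtColor(d['img'],6)
for th in(-.05,0,.05,.1,.2):
  c,si=np.cos(th),np.sin(th)
  f=lambda r,y,h:w2pix(d,N+M.apply([.075-r*c+h*si,y,.076+r*si+h*c])).round(1)
  print(th,'end top',f(.088,0,.007),'sleeve start',f(.062,0,.007),'sides',f(.08,.01,.007),f(.08,-.01,.007))
u=int(w2pix(d,N+M.apply([0,0,.083]))[0])
print(u,[(v,int(g[v,u-3:u+4].mean())) for v in range(160,290,3)])
v=int(w2pix(d,N+M.apply([-.005,0,.083]))[1]);print(v,g[v,240:320:2])
for a in(-1,1):
 for b in(-1,1):
  p=w2pix(d,N+M.apply([a*.0225,b*.0225,.05]));x,y=p.round().astype(int);w=g[y-5:y+6,x-5:x+6].astype(float);m=np.clip(np.median(w)*.6-w,0,None);Y,X=np.mgrid[-5:6,-5:6];print(p.round(1),(x+(m*X).sum()/m.sum()).round(1),(y+(m*Y).sum()/m.sum()).round(1))
E
```

```text
(array([ 2.30264041e-01, -1.57879662e-03,  2.41137501e+01]), array([-0.02133645,  0.08475878,  0.00903597])) [-1.11704338  0.47705792  0.01781476]
-0.05 end top [279.9 207.8] sleeve start [279.9 178.1] sides [267.9 198.8] [291.9 198.8]
0 end top [279.9 209.2] sleeve start [279.9 178.7] sides [267.7 200. ] [292.  199.9]
0.05 end top [279.9 210.3] sleeve start [279.9 179.1] sides [267.6 200.9] [292.2 200.9]
0.1 end top [279.9 211.3] sleeve start [279.9 179.3] sides [267.4 201.6] [292.4 201.6]
0.2 end top [279.9 212.5] sleeve start [279.9 179.1] sides [267.1 202.3] [292.7 202.3]
279 [(160, 241), (163, 241), (166, 240), (169, 240), (172, 240), (175, 240), (178, 238), (181, 123), (184, 46), (187, 45), (190, 45), (193, 45), (196, 43), (199, 43), (202, 42), (205, 40), (208, 89), (211, 135), (214, 136), (217, 130), (220, 83), (223, 53), (226, 53), (229, 82), (232, 110), (235, 108), (238, 60), (241, 39), (244, 41), (247, 48), (250, 61), (253, 69), (256, 69), (259, 68), (262, 71), (265, 69), (268, 67), (271, 68), (274, 67), (277, 62), (280, 62), (283, 62), (286, 62), (289, 58)]
199 [209 213 211 206 222 248 249 249 249 249 245 213 182 216 133  42  40  43
  43  43  43  43  42  42  39  75 202 242 243 239 239 245 249 249 249 249
 241 206 210 212]
[304.1 207.4] 304.6 208.0
[255.6 207.5] 256.1 208.1
[305.1 159.4] 305.7 160.1
[254.5 159.5] 255.1 160.2
```

```bash
python3 -c "
from plant import manip
print(manip.job_done())"
```

```text
the job is handed in; nothing more can be done
None
```

I stacked the body (port out of the low front), spacer and cover in the nest, closed the clamp bar so its foot presses on the cover's boss, and handed the job in at about 35 s with the arm clear of everything; the last wrist picture, measured in code, had the cover on its seat and the bar closed.

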